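Unlock the reference standard and stand it in the light path

TASK

Slide the dock's yellow safety shutter aside and press the green button it uncovered fully home, so that the red latch bar draws back by itself (do not push the bar). Lift out the top-heavy black standard, stand it on the blue pad and let go, then take it again by its other pair of faces. Lower it gently between lamp and detector, windows facing them, and leave it standing still, square and centred on the yellow outline; keep it upright throughout and leave the other things on the bench where they are.

Things in the scene. Friction and masses are not known exactly. Their poses are not given: they have to be found in the camera images.
- dock: White and aluminium storage dock, fixed, foot 100 x 270 mm (local x by y), origin under its centre on the bench; yaw varies. At y -135..-33 mm it carries a control box 80 mm wide in x, 50 mm high, with the button (x=0, y=-55) under the yellow shutter; steel shutter rails at x=+-27 reach 59 mm high. At y=+55 stands the standard, its axes parallel to the dock's.
- dock_seat (a point): Centre of the standard's place on the dock, 8 mm above the bench. A lip round the foot (3 mm play, top 12 mm above this point) must be cleared upwards. Two white cheeks, 118 mm above the bench, only 24 mm wide in the dock's x, flank the standard in y (5 mm from its narrow side faces; the outer one ends at dock y=+135): fingers fit only at its broad +x and -x faces.
- shutter (a joint): Yellow shutter plate 44 x 40 x 4 mm (dock x by y) on the control box, covering the button; joint 0 (covering) to 0.05 m (fully open), sliding towards the dock's -y, away from the standard; friction about 2 N, stays where left. Starts 0 to 8 mm open; more than 42 mm counts as open and leaves the button free.
- shutter_tab (a point): Top centre of the shutter's upright finger tab: 10 mm thick in the dock's y, 30 mm wide in x, 26 mm tall; its top is 93 mm above the bench, and the shutter plate's top is 67 mm above it.
- release (a joint): Green round push button, 26 mm across; 0 up, 0.007 m fully down. Takes 3 to 5 N against friction, more at the bottom stop, and stays down once pressed (it does not spring back). It draws the latch bar back as it goes down; more than 6 mm counts as pressed home.
- release_top (a point): Centre of the button's top face, 60 mm above the bench when up. The shutter covers it from 3 mm above.
- latch_bar: Red latch bar 16 x 55 x 6 mm (dock x by y), origin under its centre, 119 mm above the bench, 7 mm above the docked standard's top; it reaches over the head and blocks lifting. The button draws it 45 mm towards the dock's +y, clear of the head. The robot must not push it (limit 2 N).
- standard: Black top-heavy standard, loose, about 0.35 kg (varies), 104 mm tall, origin at the centre of its underside, z up. Foot 28 x 28 x 8 mm, square stem 12 mm wide, black head from z=52 to 104 mm: 30 mm thick in local x (broad faces with round amber windows look to +x and -x), 46 mm wide in local y (narrow side faces look to +y and -y). A half turn about z makes no difference.
- photometer: Fixed open photometer: dark base plate 140 x 250 x 12 mm, white lamp housing at local +y, detector at -y; origin on the bench under the middle of the gap; yaw varies. Grey noses face each other 42 mm apart (y=+-21), 36 mm wide in x, 126 mm high (10 mm above a standing standard). Housings behind (|y| over 45) are up to 92 mm wide, 112 mm high. Light runs along y.
- gap_floor (a point): Centre of the yellow 36 mm square outline on the base plate between the noses, 12 mm above the bench, where the underside of the standard shall stand, its local x (window faces) parallel to the photometer's y. Between the noses fingers fit only at the gap's open +x and -x ends, on the standard's narrow side faces.
- pad: Thin blue pad 110 x 100 x 3 mm (local x by y), fixed on the bench between dock and photometer, free for setting the standard down; origin at the centre of its underside.
- fluid_bottle: Bystander: small amber bottle, 36 mm across, 75 mm tall, origin under its centre.
- eyepiece: Bystander: black eyepiece 40 mm across, 48 mm tall, origin under its centre.
- screwdriver: Bystander: screwdriver 150 mm long lying on the bench, about along the bench's y.
- brush: Bystander: brush 150 mm long lying on the bench, about along the bench's y.
- readout: Bystander: white digital readout 50 x 110 x 18 mm lying on the bench, origin under its centre.
- lens_cap: Bystander: black lens cap 44 mm across, 12 mm high, origin under its centre.
Not all that is in view belongs to the job. Several things look just like the pad: the one meant starts farthest from the robot's base. What is shaped like the standard but purple is not meant.

How it is judged (in metres and radians):
On the way, in this order (a step that is already met when the one before it is completed fails the run):
1. the safety shutter is slid open (value of joint shutter above 0.042 m), for 0.1 s.
2. the release button is pressed home with the shutter open (value of joint release above 0.006 m and value of joint shutter above 0.038 m), for 0.1 s.
3. the standard is lifted out of the dock (z of standard in the frame of dock above 0.025 m), for 0.1 s.
4. the standard stands upright on the blue pad, let go (horizontal distance between standard and pad below 0.056 m and z of standard in the frame of pad below 0.007 m and angle between standard's own z axis and vertical below 0.1 rad and contact force between the fingers and standard below 0.2 N and linear speed of standard below 0.03 m/s), for 0.2 s.
At the end, for the whole second after the job is handed in: The standard stands upright (within 0.06 rad) and at rest on the photometer's base plate, let go, within 9 mm of the centre of the yellow outline, its window faces square to the light path within 0.17 rad (horizontal distance between standard and gap_floor below 0.009 m and z of standard in the frame of gap_floor between -0.004 and 0.004 m and angle between the x axis of standard and the y axis of photometer, either way round below 0.17 rad and angle between standard's own z axis and vertical below 0.06 rad and contact force between the fingers and standard below 0.2 N and linear speed of standard below 0.02 m/s and angular speed of standard below 0.15 rad/s); the robot touches nothing.
It fails at once if the latch bar is pushed by the robot (over 2 N) (contact force between any of the fingers, the arm and latch_bar above 2 N).
It fails at once if the standard is tipped over (leans more than 0.5 rad) (angle between standard's own z axis and vertical above 0.5 rad).
It fails at once if the standard is dropped into the gap (faster than 0.4 m/s, lower than 50 mm over the base plate) (horizontal distance between standard and gap_floor below 0.03 m and z of standard in the frame of gap_floor below 0.05 m and linear speed of standard above 0.4 m/s).
It fails at once if a bystander on the bench is moved by more than 20 mm (distance of any of fluid_bottle, eyepiece, screwdriver, brush, readout, lens_cap from where it was at the start of the episode above 0.02 m).
It also fails if it takes over 72 s, if anything falls off the work surface, if the arm or the gripper's body presses on something with over 40 N, if the wrist force passes 120 N, or if a joint passes its speed limit or range.

ROBOT

A 6-joint arm with a two-finger parallel gripper is mounted at the origin on the work surface. World frame = base frame: x ahead of the robot, y to its left, z up, the work surface at z = 0. Lengths are in m, angles in degrees, forces in N, time in s.
With the tool pointing down it reaches from about 0.4 to 0.825 m from the base axis. Payload 7 kg.
Tool frame: the origin (TCP) lies at the very end of the fingers, on their centre line; the grasp point (between the pads) lies r.grip_depth behind it (r.grip_depth is the distance from the TCP to the grasp point, in m); z points along the fingers, y is the direction in which the jaws open and shut (so a half turn about z gives the same grasp; the last joint's range is limited). The gripper opens to 88 mm and grips with 3 to 60 N. Pads are 19 mm wide; open, the fingers measure 130 mm over their backs; the gripper's body (78 mm by 193 mm) begins 47 mm behind the grasp point.
Start: joints at [80.735, 20.546, 0.682, 0, -70.136, -16.507], TCP at [0.293, 0.608, 0.227] pointing down, gripper open.
Joint ranges: [-176.03, 176.03], [-82.01, 121.73], [-58.28, 71.71], [-173.87, 95.51], [-174.79, -0.11], [-173.66, 173.66]. Speed limits (degrees/s): [136.94, 136.94, 172.46, 180, 180, 180].

INTERFACE

Orientations are given as [roll, pitch, yaw] about the fixed x, y, z axes, in that order (R = Rz(yaw) Ry(pitch) Rx(roll)).
In Python, from plant import r gives the robot as it stands. The module is installed in compiled form; this text tells all that it offers.
- The arm moves only by the tool step_arm, never from a script. Its argument "increments" is a list of rows, each a list of 3 entries, a list of its own where there are three numbers: the shift along the tool's x, y, z in m, then the turn, a rotation vector about the tool's x, y, z in rad, then the closure, from 0 (fully open) to 1 (shut). In form: [[[x, y, z], [wx, wy, wz], grip], ...]. A call has 1 to 10 rows; each row is the pose to reach, as a shift and turn from the pose commanded when the call began, along the tool's axes at that moment; what a row does not reach only later rows make up. A row lasts 1/10 s, in which the tool goes at most 50 mm and 8.59 degrees, less where a joint would pass 70% of its speed; a pose out of reach is approached as far as the arm can. A call with a gripper value outside its range is refused whole. The fingers move at their own pace and stop on an object; "force" is the grip in N (left out, the last holds). Time passes only in rows, so rows that repeat a pose let the fingers close. It gives the time, the measured TCP pose, the force and the opening at its end, in the units of the state.
- r.get_state(): the state, without advancing time (a new reading comes with each control period).
- r.capture(name): name is "side" or "top"; returns a dict with "color" (400x640x3 uint8, red, green, blue), "intrinsics" (3x3 intrinsics, pixels), "k1" (the pictures are not rectified: a ray, as slopes to the right and down, at radius r is drawn at 1 + k1 r^2 times it, then the intrinsics apply), "rvec" (rotation vector, rad) and "tvec" (3), from world to camera coordinates, as OpenCV has them. Camera axes: x right, y down, z forward; pixel columns grow to the right and rows downward; lengths in m; the calibration is good to about 2 mm. A picture is of the moment at which its call begins. There is no depth.
- r.close_job(): hands the job in, once; it reports no verdict.
The state is a dict: "time_s": time; "joints": joint angles; "qd": joint speeds; "joint_torque": joint torques, N m; "tcp_pos": TCP position; "eef_rot": TCP orientation; "contact_force": force on the tool from outside, world axes, zero at the start; "moment": the same for the moment, N m; "gripper_width": finger opening in m.
Only numpy, scipy, OpenCV 4.12 (cv2) and the standard library are available. Lean on these libraries where they do the work, as an engineer would, in place of code of your own. Each camera call takes 0.05 s, during which the arm holds its last target.

## Working session

There is one attempt and no reset: what is moved stays moved. The work goes in short steps, Python scripts to look and compute and a tool call to move; the robot and the scene stay as the last step left them, time stands still between calls to the robot, and variables do not carry over. Pictures are saved under pics/ and viewed, and the job is handed in when it is done.

Besides the shell and the picture viewer there is one more tool, called after "Request:" in YAML: its name, and indented under it one key for each argument. step_arm: Moves the arm, as the interface text tells. Its arguments: {"type":"object","properties":{"increments":{"type":"array","items":{"type":"array"}},"force":{"type":"number"}},"required":["increments"]}

```bash
mkdir -p pics; ls; python3 - <<'E'
from plant import r
import cv2, numpy as np
print(r.grip_depth, r.get_state())
for n in ("side","top"):
    c=r.capture(n)
    cv2.imwrite(f"pics/{n}0.png",c["color"][:,:,::-1])
    np.savez(f"pics/{n}0.npz",**c)
    print(n,c["intrinsics"],c["k1"],c["rvec"],c["tvec"])
E
```

```text
pics
0.0188 {'time_s': 0.0, 'joints': array([ 8.07362875e+01,  2.05916267e+01,  6.31642938e-01, -1.98480483e-02,
       -7.01352897e+01, -1.65076211e+01]), 'qd': array([-0.02738936, -0.04365104,  0.03307631,  0.02183951, -0.06775919,
        0.07995116]), 'joint_torque': array([-3.52921438e-05, -5.82721317e+01,  2.93046409e+01,  6.99689627e+00,
        6.71296104e-03, -1.71416482e-04]), 'tcp_pos': array([0.29327975, 0.60739641, 0.22560519]), 'eef_rot': array([ 1.79903352e+02, -9.18473901e-03, -2.57780857e+01]), 'contact_force': array([-0.07428157, -0.1676971 ,  0.17825622]), 'moment': array([ 0.02128288, -0.03961804,  0.01524329]), 'gripper_width': 0.08766762350383275}
side [[407.16190576   0.         323.28931084]
 [  0.         407.16190576 202.50625824]
 [  0.           0.           1.        ]] -0.005101594527715943 [ 2.14338107 -0.32296346  0.183224  ] [-0.51148525  0.16580847  0.87706579]
top [[463.16624146   0.         326.38141326]
 [  0.         463.16624146 197.79590513]
 [  0.           0.           1.        ]] 0.024127209833089847 [ 2.12585921 -2.13063131  0.23497449] [0.00591507 0.55195949 0.99277405]
```

View pics/side0.png

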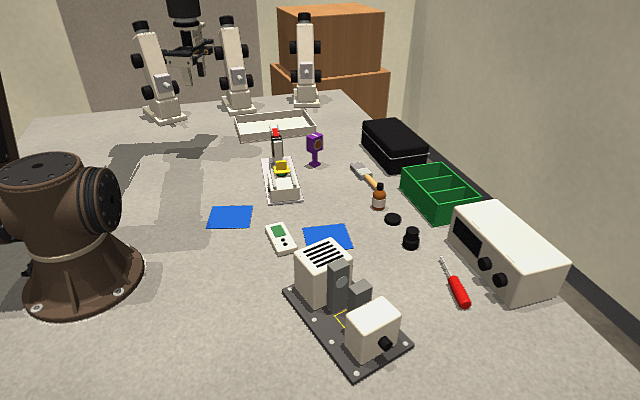

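View pics/top0.png

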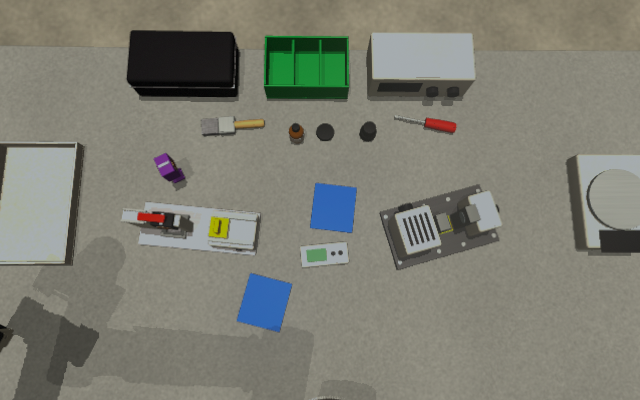

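The top view shows the dock at about (200,228), with the red bar at (152,217) and the yellow shutter at (219,227). The photometer is at (440,227). The two blue pads are at (333,208) and (265,302). The purple decoy is at (168,167). Next I'll enlarge the parts I need.

```bash
cat > h.py <<'E'
import cv2, numpy as np
from plant import r
def load(n,tag=None):
    if tag is not None:
        d=dict(np.load(f"pics/{n}{tag}.npz")); return d
    return r.capture(n)
def save(n,tag):
    c=r.capture(n); cv2.imwrite(f"pics/{n}{tag}.png",c["color"][:,:,::-1]); np.savez(f"pics/{n}{tag}.npz",**c); return c
def ray(c,uv):
    K=c["intrinsics"]; k1=float(c["k1"]); R=cv2.Rodrigues(c["rvec"])[0]; t=np.asarray(c["tvec"]).ravel()
    p=cv2.undistortPoints(np.array([[uv]],float),K,np.array([k1,0,0,0.]))[0,0]
    return -R.T@t, R.T@np.array([p[0],p[1],1])
def onz(c,uv,z):
    o,d=ray(c,uv); return o+d*(z-o[2])/d[2]
def proj(c,P):
    return cv2.projectPoints(np.atleast_2d(np.array(P,float)),c["rvec"],c["tvec"],c["intrinsics"],np.array([float(c["k1"]),0,0,0.]))[0][:,0]
def tri(c1,u1,c2,u2):
    o1,d1=ray(c1,u1);o2,d2=ray(c2,u2)
    A=np.stack([d1,-d2],1); s=np.linalg.lstsq(A,o2-o1,rcond=None)[0]
    a=o1+d1*s[0];b=o2+d2*s[1]; return (a+b)/2, np.linalg.norm(a-b)
def crop(c,x0,y0,x1,y1,s,name):
    im=cv2.resize(c["color"][y0:y1,x0:x1,::-1],None,fx=s,fy=s,interpolation=cv2.INTER_CUBIC); cv2.imwrite("pics/"+name,im)
E
python3 - <<'E'
from h import *
t=load("top",0); s=load("side",0)
crop(t,110,190,270,265,5,"t_dock.png"); crop(t,370,175,510,275,5,"t_phot.png")
crop(s,250,120,320,210,6,"s_dock.png"); crop(s,280,230,420,385,4,"s_phot.png")
E
```

```text
(no output)
```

View pics/t_dock.png

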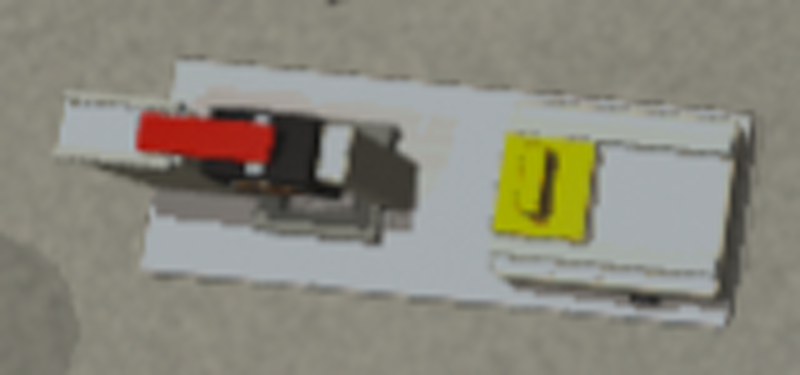

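View pics/s_dock.png

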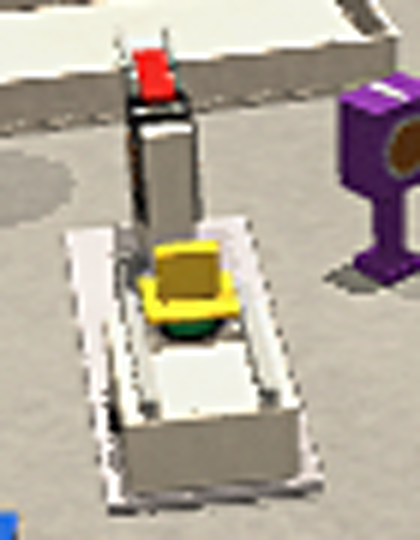

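View pics/t_phot.png

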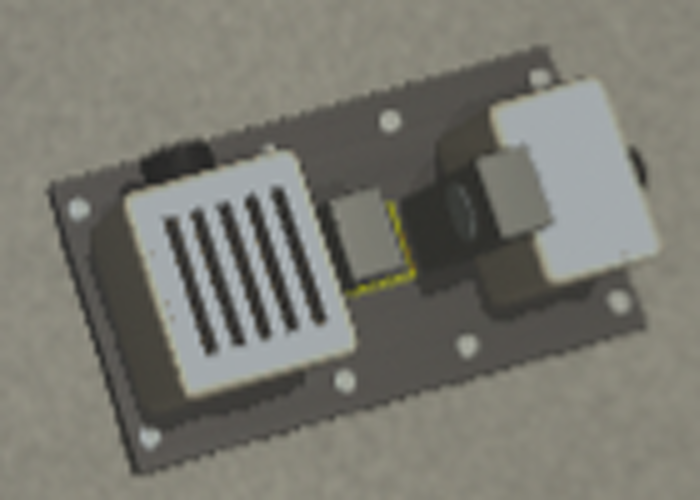

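View pics/s_phot.png

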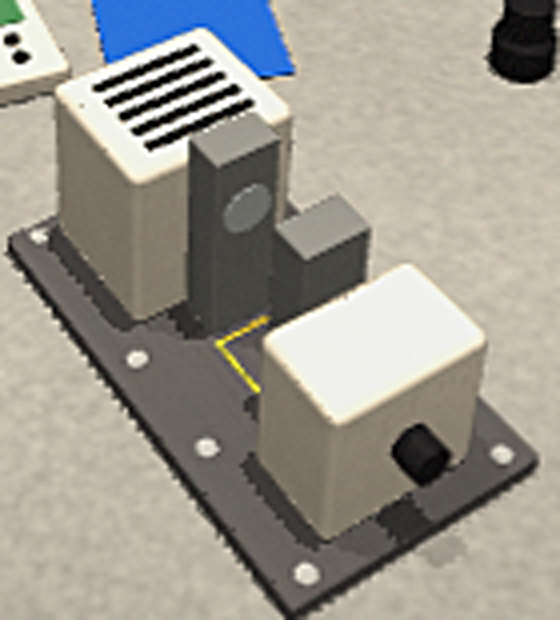

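```bash
cat >> h.py <<'E'
def rectfit(P,w,h):
    # P: 4 xy in order (+x,+y)->... returns centre,yaw via Umeyama-like 2D rigid fit to model corners
    P=np.asarray(P)[:,:2]; M=np.array([[w,h],[-w,h],[-w,-h],[w,-h]])/2
    c=P.mean(0); a=np.arctan2(sum(M[:,0]*(P-c)[:,1]-M[:,1]*(P-c)[:,0]),sum((M*(P-c)).sum(1)))
    R=np.array([[np.cos(a),-np.sin(a)],[np.sin(a),np.cos(a)]]); return c,np.degrees(a),np.linalg.norm(M@R.T+c-P,axis=1)*1e3
E
python3 - <<'E'
from h import *
np.set_printoptions(precision=4,suppress=True)
t=load("top",0); s=load("side",0)
tp=lambda x,y,ox,oy,k:((x+.5)/k-.5+ox,(y+.5)/k-.5+oy)
# dock corners order (+x+y),(-x+y),(-x-y),(+x-y) top view
dt=[tp(*p,110,190,5) for p in [(180,62),(143,270),(728,324),(752,117)]]
ds=[tp(*p,250,120,6) for p in [(243,219),(67,233),(112,508),(322,486)]]
for a,b in zip(dt,ds): print("dock tri",*tri(t,a,s,b))
for z in (0.004,.008): print("dock",z,rectfit([onz(t,p,z) for p in dt],.1,.27),rectfit([onz(s,p,z) for p in ds],.1,.27))
pt=[tp(*p,370,175,5) for p in [(52,187),(137,472),(645,325),(547,48)]]
print("ph",rectfit([onz(t,p,.012) for p in (pt[0],pt[1],pt[2],pt[3])],.14,.25))
ptc=[pt[0],pt[1],pt[2],pt[3]]
# which is +x? world +x is up => (+x,+y)=upper-left
ps=[None,tp(12,245,280,230,4),tp(290,612,280,230,4),tp(537,462,280,230,4)]
for a,b in zip(pt[1:],ps[1:]): print("ph tri",*tri(t,a,s,b))
for nm,img in (("top",t),("side",s)):
    c=img["color"]; hsv=cv2.cvtColor(c,cv2.COLOR_RGB2HSV)
    for col,lo,hi in (("blue",(100,150,60),(125,255,255)),("yellow",(22,180,120),(35,255,255)),("red",(0,200,120),(6,255,255))):
        m=cv2.inRange(hsv,lo,hi)
        n,l,st,ce=cv2.connectedComponentsWithStats(m)
        for i in range(1,n):
            if st[i,4]>25:
                P=onz(img,ce[i],{"blue":.003,"yellow":.067,"red":.125}[col]); 
                ct=cv2.findContours((l==i).astype(np.uint8),0,2)[0][0]
                print(nm,col,st[i],ce[i],P, cv2.minAreaRect(ct))
E
```

```text
dock tri [0.5528 0.426  0.0045] 0.0019101216633089226
dock tri [0.4561 0.4353 0.0056] 0.002846502437688098
dock tri [0.4297 0.1683 0.0027] 0.0013137484859089897
dock tri [0.5267 0.1597 0.0017] 0.0013824170113694654
dock 0.004 (array([0.4903, 0.2975]), np.float64(-5.5595751744927), array([1.4068, 1.3368, 1.4744, 1.8483])) (array([0.4922, 0.2971]), np.float64(-5.8740216822769495), array([1.8639, 2.4928, 2.0963, 1.9451]))
dock 0.008 (array([0.4898, 0.2965]), np.float64(-5.559575174492699), array([1.8742, 1.7569, 1.8264, 2.3022])) (array([0.4909, 0.2903]), np.float64(-5.874021682276961), array([2.0498, 2.1163, 1.9907, 1.7597]))
ph (array([ 0.4939, -0.2589]), np.float64(15.590370737894107), array([2.6219, 1.3389, 2.2027, 1.5484]))
ph tri [ 0.3959 -0.159   0.0032] 0.002630021282057519
ph tri [ 0.4616 -0.3983  0.007 ] 0.0005395451310371821
ph tri [ 0.5947 -0.3619  0.0064] 8.918755187857388e-05
top blue [ 310  184   46   48 1856] [332.993  207.5625] [ 0.5387 -0.0121  0.003 ] ((333.05694580078125, 207.50656127929688), (41.87601089477539, 44.626991271972656), 6.581944942474365)
top blue [ 237 
[... 755 characters left out ...]
 0.1394 0.003 ] ((229.0, 217.0), (22.0, 46.0), 90.0)
side blue [303 224  50  25 757] [327.7398 234.4108] [ 0.5457 -0.0058  0.003 ] ((327.5, 236.0), (24.0, 49.0), 90.0)
side yellow [273 160  16  14 134] [280.7463 166.8433] [0.4868 0.2509 0.067 ] ((280.2432556152344, 166.45944213867188), (12.165525436401367, 14.79590892791748), 80.53767395019531)
side red [273 129   6   8  33] [275.0909 132.2727] [0.4968 0.3609 0.125 ] ((275.0500183105469, 132.15000915527344), (7.273237705230713, 4.427187919616699), 71.56504821777344)
side red [449 276  22  31 313] [458.7668 290.7636] [ 0.6617 -0.3619  0.125 ] ((458.70623779296875, 290.3704833984375), (32.56217956542969, 10.632548332214355), 64.98310089111328)
```

```bash
python3 - <<'E'
from h import *
t=load("top",0); s=load("side",0)
crop(t,425,195,485,240,12,"t_nose.png"); crop(s,320,250,380,310,10,"s_nose.png")
crop(t,120,195,220,245,8,"t_head.png")
E
```

```text
(no output)
```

View pics/t_nose.png

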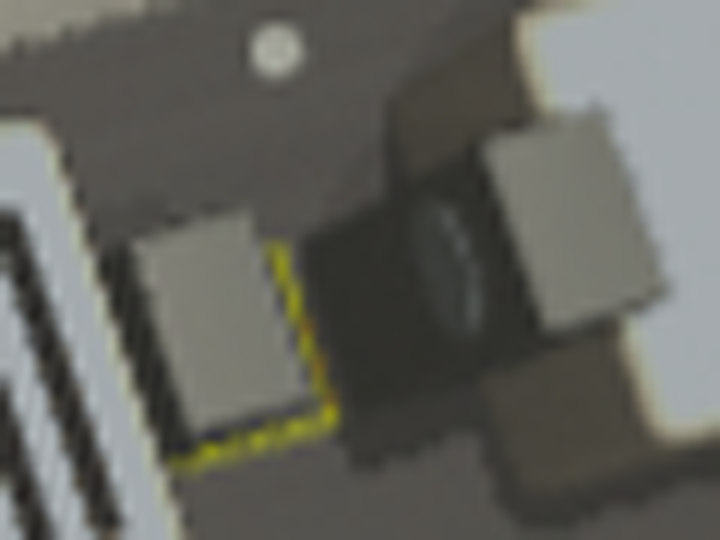

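View pics/s_nose.png

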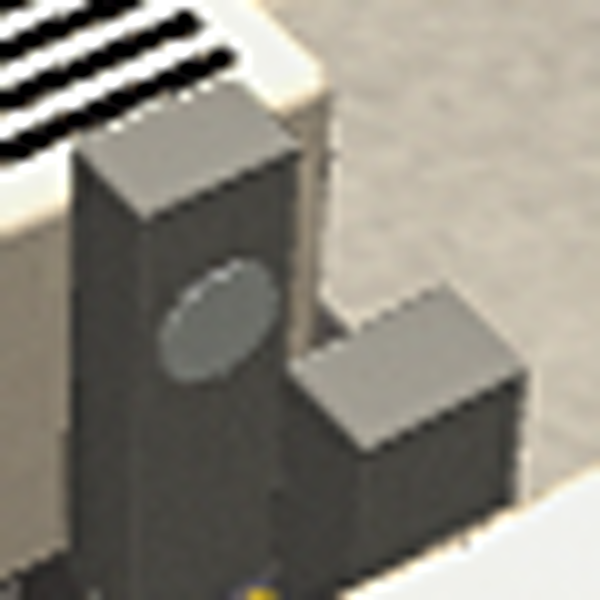

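View pics/t_head.png

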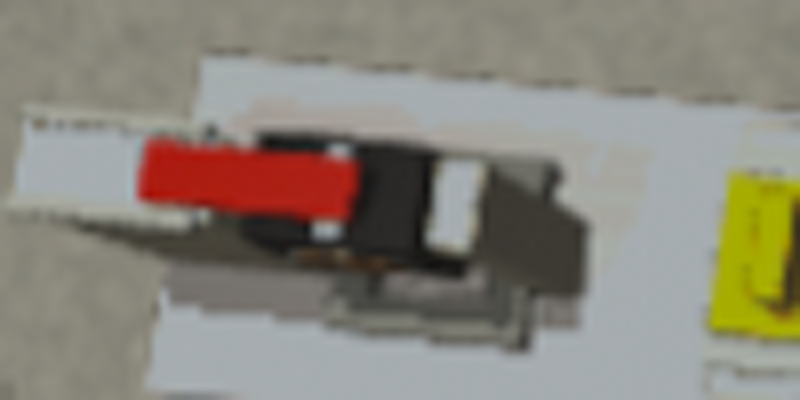

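```bash
python3 - <<'E'
from h import *
np.set_printoptions(precision=4,suppress=True)
t=load("top",0); s=load("side",0)
tp=lambda x,y,ox,oy,k:((x+.5)/k-.5+ox,(y+.5)/k-.5+oy)
T=[tp(*p,425,195,12) for p in [(250,212),(310,395),(485,147),(547,332),(133,243),(192,432),(665,292),(603,110)]]
S=[tp(*p,320,250,10) for p in [(298,150),(148,215),(440,285),(290,372),(235,82),(75,152),(370,450),(525,370)]]
Q=[]
for a,b in zip(T,S):
    P,e=tri(t,a,s,b); Q.append(P); print(P,round(e*1e3,1), onz(t,a,.126)[:2],onz(s,b,.126)[:2])
print("mean inner",np.mean(Q[:4],0),"mean all",np.mean(Q,0))
A=np.array([onz(t,a,.126) for a in T]);B=np.array([onz(s,b,.126) for b in S])
print(A[:4].mean(0),A.mean(0),B[:4].mean(0),B.mean(0))
for X in (A,B):
    d1=X[4]+X[5]-X[6]-X[7]; print("yaw from y", np.degrees(np.arctan2(-d1[0],d1[1])), "from x",[np.degrees(np.arctan2(*(X[i]-X[j])[1::-1])) for i,j in ((0,1),(2,3),(4,5),(7,6))])
H=[tp(*p,120,195,8) for p in [(437,157),(483,160),(475,250),(428,243)]]
print("cheek",np.mean([onz(t,a,.118) for a in H],0),[onz(t,a,.118)[:2] for a in H])
# yellow outline corner (-x,-y) top at z=.012
o=np.array(A.mean(0)[:2]); 
print("outline corner",onz(t,tp(335,425,425,195,12),.012))
# screwed: dock rotated, frames
E
```

```text
[ 0.5079 -0.2445  0.1224] 0.8 [ 0.5069 -0.2434] [ 0.5068 -0.2482]
[ 0.4757 -0.2532  0.1228] 1.4 [ 0.4746 -0.2521] [ 0.4753 -0.2563]
[ 0.519  -0.286   0.1242] 0.5 [ 0.5184 -0.2854] [ 0.5184 -0.2877]
[ 0.487  -0.2958  0.1217] 1.5 [ 0.4857 -0.2941] [ 0.4861 -0.2997]
[ 0.5027 -0.2237  0.1224] 1.5 [ 0.5014 -0.2226] [ 0.502  -0.2275]
[ 0.4691 -0.2324  0.1216] 0.7 [ 0.4682 -0.2311] [ 0.4679 -0.237 ]
[ 0.4938 -0.3168  0.122 ] 1.0 [ 0.4927 -0.3152] [ 0.4927 -0.3203]
[ 0.5259 -0.3079  0.1226] 0.5 [ 0.525  -0.3066] [ 0.5246 -0.3109]
mean inner [ 0.4974 -0.2699  0.1228] mean all [ 0.4976 -0.27    0.1224]
[ 0.4964 -0.2687  0.126 ] [ 0.4966 -0.2688  0.126 ] [ 0.4967 -0.273   0.126 ] [ 0.4967 -0.2735  0.126 ]
yaw from y 15.98141197367215 from x [np.float64(15.052840773519438), np.float64(14.951862937237156), np.float64(14.45990090568735), np.float64(14.997220004374636)]
yaw from y 15.871094031813778 from x [np.float64(14.473488656357436), np.float64(20.271333491797254), np.float64(15.44054023338084), np.float64(16.387511836047633)]
cheek [0.4925 0.3182 0.118 ] [array([0.5044, 0.3237]), array([0.5036, 0.3118]), array([0.48  , 0.3125]), array([0.4818, 0.3247])]
outline corner [ 0.484  -0.2901  0.012 ]
```

```bash
python3 - <<'E'
from h import *
t=load("top",0); s=load("side",0)
a=cv2.resize(t["color"][212:242,205:235,::-1],None,fx=13,fy=13,interpolation=cv2.INTER_CUBIC)
b=cv2.resize(s["color"][150:180,265:295,::-1],None,fx=13,fy=13,interpolation=cv2.INTER_CUBIC)
cv2.imwrite("pics/tab.png",np.hstack([a,b]))
E
```

```text
(no output)
```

View pics/tab.png

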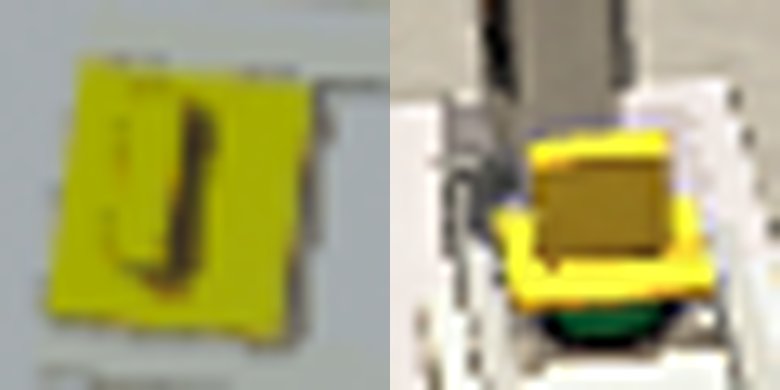

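```bash
cat >> h.py <<'E'
DC=np.array([.4905,.297]); DA=np.radians(-5.6)
DR=np.array([[np.cos(DA),-np.sin(DA)],[np.sin(DA),np.cos(DA)]])
tp=lambda x,y,ox,oy,k:((x+.5)/k-.5+ox,(y+.5)/k-.5+oy)
E
python3 - <<'E'
from h import *
np.set_printoptions(precision=4,suppress=True)
t=load("top",0); s=load("side",0)
T=[tp(*p,205,212,13) for p in [(122,95),(185,100),(170,265),(110,250)]]
S=[tp(x-390,y,265,150,13) for x,y in [(665,132),(668,158),(532,165),(530,145)]]
Q=[]
for a,b in zip(T,S):
    P,e=tri(t,a,s,b);Q.append(P); print(P,e,(onz(t,a,.093)[:2]-DC)@DR,(onz(s,b,.093)[:2]-DC)@DR)
print(np.mean(Q,0),(np.mean(Q,0)[:2]-DC)@DR)
A=np.mean([onz(t,a,.093) for a in T],0);print(A,(A[:2]-DC)@DR)
P=[tp(*p,205,212,13) for p in [(78,62),(312,80),(283,335),(45,312)]]
A=np.array([onz(t,a,.067) for a in P]);print("plate",A.mean(0),(A[:,:2]-DC)@DR)
E
```

```text
[0.5001 0.2473 0.0895] 0.0025716643552954354 [ 0.0127 -0.0493] [ 0.015  -0.0549]
[0.4989 0.2372 0.0886] 0.0015774436339101286 [ 0.0128 -0.0597] [ 0.0141 -0.0667]
[0.4703 0.2381 0.091 ] 0.00017069600367109324 [-0.0145 -0.061 ] [-0.0147 -0.0644]
[0.4724 0.2481 0.0905] 0.001102762836655847 [-0.0129 -0.051 ] [-0.0142 -0.0553]
[0.4854 0.2427 0.0899] [ 0.0003 -0.0546]
[0.4846 0.2421 0.093 ] [-0.0005 -0.0553]
plate [0.4849 0.242  0.067 ] [[ 0.021  -0.0351]
 [ 0.0217 -0.0746]
 [-0.0217 -0.0756]
 [-0.0216 -0.0357]]
```

```bash
cat >> h.py <<'E'
def inc(p0,a0,p1,a1):
    a=np.radians(a0); X=np.array([np.cos(a),np.sin(a),0]);Y=np.array([np.sin(a),-np.cos(a),0]);Z=np.array([0,0,-1.])
    d=np.array(p1)-np.array(p0); print("shift",np.round([d@X,d@Y,d@Z],4),"wz",round(-np.radians(a1-a0),4))
def st():
    s=r.get_state(); print("t",round(s["time_s"],2),"p",np.round(s["tcp_pos"],4),"rot",np.round(s["eef_rot"],2),"F",np.round(s["contact_force"],2),"w",round(s["gripper_width"],4))
E
python3 - <<'E'
from h import *
inc([.293,.608,.227],-25.77,[.485,.242,.15],-5.6)
E
```

```text
shift [0.332  0.2461 0.077 ] wz -0.352
```

Request:
step_arm:
  increments:
    - [[0.332,0.246,0.03],[0,0,-0.352],0.55]
    - [[0.332,0.246,0.03],[0,0,-0.352],0.55]
    - [[0.332,0.246,0.03],[0,0,-0.352],0.55]
    - [[0.332,0.246,0.03],[0,0,-0.352],0.55]
    - [[0.332,0.246,0.03],[0,0,-0.352],0.55]
    - [[0.332,0.246,0.03],[0,0,-0.352],0.55]
    - [[0.332,0.246,0.03],[0,0,-0.352],0.55]
    - [[0.332,0.246,0.03],[0,0,-0.352],0.55]
    - [[0.332,0.246,0.077],[0,0,-0.352],0.55]
    - [[0.332,0.246,0.097],[0,0,-0.352],0.55]
  force: 10

```text
time_s: 1.1
tcp_pos: [0.4847, 0.2385, 0.1266]
eef_rot: [179.9, 0.2, -5.8]
contact_force: [-0.3, 0.3, -0.9]
gripper_width: 0.0396
```

```bash
python3 - <<'E'
from h import *
s=save("side",1); st(); crop(s,210,80,340,210,4,"s1.png"); t=save("top",1); st(); crop(t,110,180,270,270,4,"t1.png")
E
```

```text
t 1.15 p [0.4834 0.2385 0.1241] rot [179.72   0.33  -5.82] F [-1.02 -0.52 -2.95] w 0.0394
t 1.2 p [0.4839 0.2396 0.1264] rot [179.74   0.26  -5.73] F [ 0.01  0.06 -0.21] w 0.0395
```

View pics/s1.png

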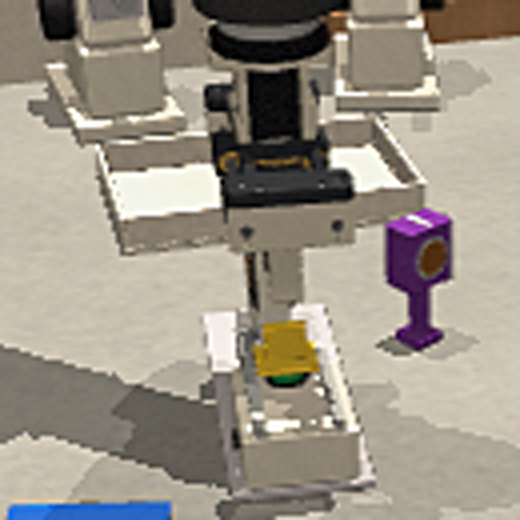

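View pics/t1.png

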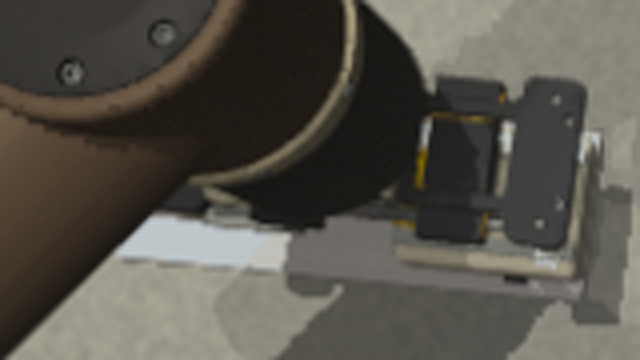

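The side view shows the gripper centred over the yellow tab at (287,347). I'll go down onto the tab and close.

Request:
step_arm:
  increments:
    - [[0,0,0.02],[0,0,0],0.55]
    - [[0,0,0.035],[0,0,0],0.55]
    - [[0,0,0.045],[0,0,0],0.55]
    - [[0,0,0.052],[0,0,0],0.55]
    - [[0,0,0.052],[0,0,0],0.55]
    - [[0,0,0.052],[0,0,0],1]
    - [[0,0,0.052],[0,0,0],1]
    - [[0,0,0.052],[0,0,0],1]
    - [[0,0,0.052],[0,0,0],1]
  force: 10

```text
time_s: 2.1
tcp_pos: [0.4857, 0.2421, 0.078]
eef_rot: [-180.0, -0.0, -5.6]
contact_force: [1.1, 0.2, -0.2]
gripper_width: 0.013
```

Request:
step_arm:
  increments:
    - [[0,0.0,0],[0,0,0],1]
    - [[0,0.005,0],[0,0,0],1]
    - [[0,0.013,0],[0,0,0],1]
    - [[0,0.022,0],[0,0,0],1]
    - [[0,0.031,0],[0,0,0],1]
    - [[0,0.039,0],[0,0,0],1]
    - [[0,0.046,0],[0,0,0],1]
    - [[0,0.051,0],[0,0,0],1]
    - [[0,0.051,0],[0,0,0],1]
    - [[0,0.051,0],[0,0,0],1]
  force: 10

```text
time_s: 3.1
tcp_pos: [0.4808, 0.192, 0.0779]
eef_rot: [-179.8, -0.1, -5.6]
contact_force: [-4.4, 8.9, 4.0]
gripper_width: 0.0096
```

```bash
python3 - <<'E'
from h import *
st(); s=save("side",2); crop(s,230,100,330,210,5,"s2.png")
E
```

```text
t 3.1 p [0.4808 0.192  0.0779] rot [-1.7984e+02 -5.0000e-02 -5.6300e+00] F [-4.35  8.88  4.03] w 0.0096
```

View pics/s2.png

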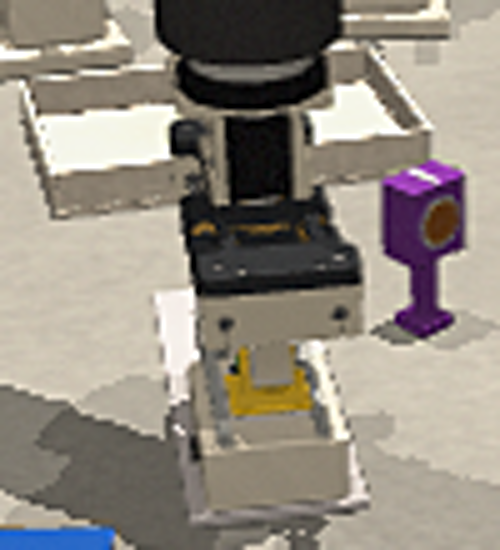

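```bash
python3 - <<'E'
from h import *
p=DC+DR@np.array([-.0545,-.055]); print(p, DC+DR@np.array([0,.055]))
inc([.480,.1912,.078],-5.6,[p[0],p[1],.10],-95.6)
E
```

```text
[0.43089305 0.24758076] [0.49586706 0.35173751]
shift [-0.0544 -0.0513 -0.022 ] wz 1.5708
```

Request:
step_arm:
  increments:
    - [[0,0.051,0],[0,0,0],0.55]
    - [[0,0.051,0],[0,0,0],0.55]
    - [[0,0.051,-0.03],[0,0,0],0.5]
    - [[0,0.051,-0.08],[0,0,0],0.0]
    - [[0,0.051,-0.08],[0,0,0],0]

```text
time_s: 3.65
tcp_pos: [0.4785, 0.1415, 0.1631]
eef_rot: [-179.7, -0.4, -5.5]
contact_force: [0.2, -0.3, 0.6]
gripper_width: 0.0874
```

I made a mistake there: I repeated the 51 mm y-shift in a new call, so the tool moved another 51 mm in dock -y while it was opening. I'll check for damage before going on.

```bash
python3 - <<'E'
from h import *
s=save("side",3); crop(s,230,100,330,210,5,"s3.png");t=save("top",3); crop(t,110,180,270,270,4,"t3.png");st()
E
```

```text
t 3.75 p [0.4757 0.1399 0.1583] rot [-1.7992e+02 -8.0000e-02 -5.6300e+00] F [-0.81  0.24 -0.81] w 0.0874
```

View pics/s3.png

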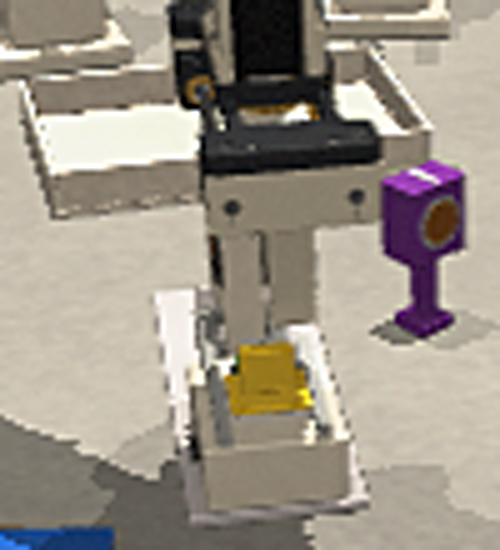

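View pics/t3.png

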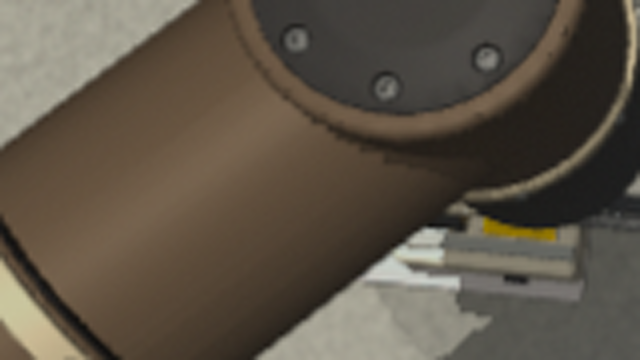

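The shutter is still fully open and nothing is displaced, so I can go on from the pose actually commanded, (0.475, 0.1404, 0.158).

```bash
python3 - <<'E'
from h import *
inc([.475,.1404,.158],-5.6,[.4309,.2476,.158],-95.6)
E
```

```text
shift [-0.0544 -0.1024  0.    ] wz 1.5708
```

Request:
step_arm:
  increments:
    - [[-0.0544,-0.1024,0],[0,0,0.15],0]
    - [[-0.0544,-0.1024,0],[0,0,0.3],0]
    - [[-0.0544,-0.1024,0],[0,0,0.45],0]
    - [[-0.0544,-0.1024,0],[0,0,0.6],0]
    - [[-0.0544,-0.1024,0],[0,0,0.75],0]
    - [[-0.0544,-0.1024,0],[0,0,0.9],0]
    - [[-0.0544,-0.1024,0],[0,0,1.05],0]
    - [[-0.0544,-0.1024,0],[0,0,1.2],0]
    - [[-0.0544,-0.1024,0],[0,0,1.35],0]
    - [[-0.0544,-0.1024,0],[0,0,1.5],0]

```text
time_s: 4.75
tcp_pos: [0.4307, 0.2459, 0.1558]
eef_rot: [179.9, -0.1, -89.8]
contact_force: [-0.7, 0.2, -0.9]
gripper_width: 0.0879
```

Request:
step_arm:
  increments:
    - [[0,0,0],[0,0,0.0708],0]
    - [[0,0,0.03],[0,0,0.0708],0]
    - [[0,0,0.06],[0,0,0.0708],0]
    - [[0,0,0.078],[0,0,0.0708],0]
    - [[0,0,0.086],[0,0,0.0708],0]
    - [[0,0,0.086],[0,0,0.0708],0]
    - [[0,0,0.086],[0,0,0.0708],0]

```text
time_s: 5.45
tcp_pos: [0.4316, 0.2475, 0.0718]
eef_rot: [-180.0, -0.0, -93.4]
contact_force: [-0.6, 0.6, 0.0]
gripper_width: 0.0874
```

```bash
python3 - <<'E'
from h import *
s=save("side",4); crop(s,230,100,330,210,5,"s4.png");st();st()
E
```

```text
t 5.5 p [0.4318 0.2478 0.0722] rot [-1.7996e+02  3.0000e-02 -9.3440e+01] F [ 1.09 -0.07  0.67] w 0.0878
t 5.5 p [0.4318 0.2478 0.0722] rot [-1.7996e+02  3.0000e-02 -9.3440e+01] F [ 1.09 -0.07  0.67] w 0.0878
```

View pics/s4.png

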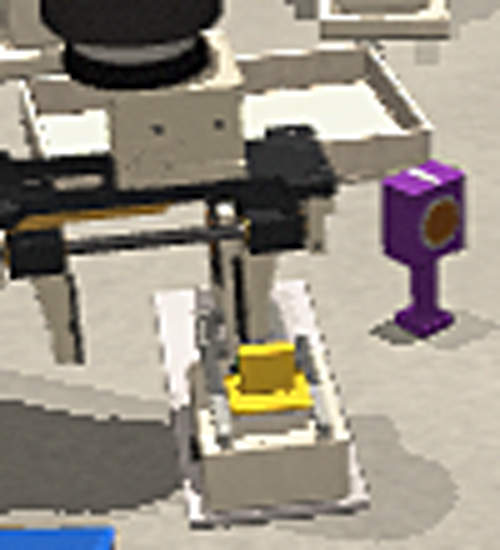

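The finger stands behind the tab, over the button, at about crop (258,300). I'll press now.

Request:
step_arm:
  increments:
    - [[0,0,0.008],[0,0,0],0]
    - [[0,0,0.012],[0,0,0],0]
    - [[0,0,0.014],[0,0,0],0]
    - [[0,0,0.016],[0,0,0],0]
    - [[0,0,0.018],[0,0,0],0]
    - [[0,0,0.0195],[0,0,0],0]
    - [[0,0,0.0195],[0,0,0],0]

```text
time_s: 6.2
tcp_pos: [0.4316, 0.2479, 0.053]
eef_rot: [-180.0, 0.0, -93.4]
contact_force: [-4.4, -0.8, 13.7]
gripper_width: 0.0879
```

```bash
python3 - <<'E'
from h import *
s=save("side",5); crop(s,230,100,330,210,5,"s5.png");st()
E
```

```text
t 6.25 p [0.4317 0.2479 0.053 ] rot [-1.7995e+02  3.0000e-02 -9.3410e+01] F [-5.   -2.26 13.65] w 0.0873
```

View pics/s5.png

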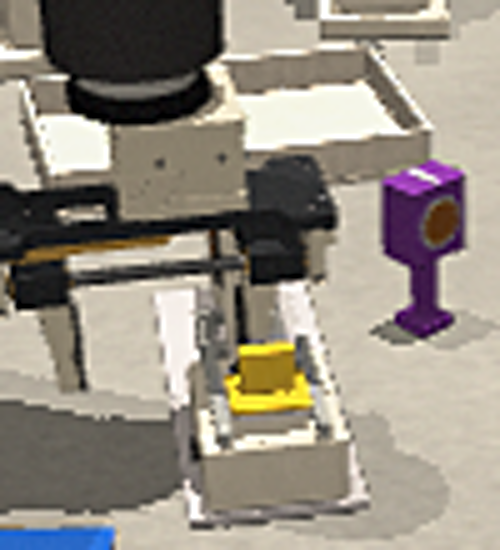

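Request:
step_arm:
  increments:
    - [[0,0,0.002],[0,0,0],0]
    - [[0,0,0.002],[0,0,0],0]
    - [[0,0,-0.02],[0,0,0],0]
    - [[0,0,-0.07],[0,0,0],0]
    - [[0,0,-0.12],[0,0,0],0]
    - [[-0.05,-0.06,-0.15],[0,0,0],0]
    - [[-0.05,-0.11,-0.15],[0,0,0],0]
    - [[-0.05,-0.13,-0.15],[0,0,0],0]

```text
time_s: 7.05
tcp_pos: [0.5659, 0.2913, 0.2038]
eef_rot: [-179.9, 0.1, -93.3]
contact_force: [0.2, 1.1, 0.2]
gripper_width: 0.0875
```

```bash
python3 - <<'E'
from h import *
t=save("top",6); s=save("side",6); crop(t,110,180,270,270,4,"t6.png");crop(s,230,80,330,210,5,"s6.png");st()
E
```

```text
t 7.15 p [0.5683 0.2902 0.2006] rot [-1.7999e+02 -6.0000e-02 -9.3540e+01] F [-1.68 -1.83 -1.46] w 0.0874
```

View pics/s6.png

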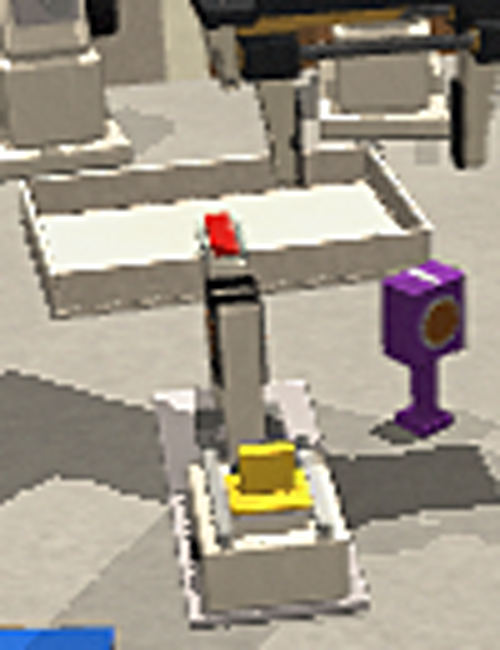

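View pics/t6.png

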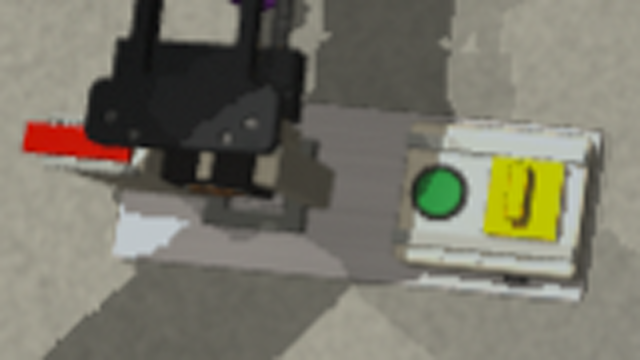

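```bash
python3 - <<'E'
from h import *
np.set_printoptions(precision=4,suppress=True)
t=load("top",6); s=load("side",6)
hsv=cv2.cvtColor(t["color"],cv2.COLOR_RGB2HSV); m=cv2.inRange(hsv,(40,120,60),(80,255,255)); m[:200]=0
n,l,stt,ce=cv2.connectedComponentsWithStats(m)
for i in range(1,n):
    if stt[i,4]>40: 
        P=onz(t,ce[i],.053); print(stt[i],P,(P[:2]-DC)@DR)
crop(s,262,128,292,178,12,"s6h.png"); crop(t,140,210,190,240,14,"t6h.png")
inc([.5644,.2897,.2025],-93.44,[.496,.352,.16],-95.6)
E
```

```text
[214 222  11  12  99] [0.4846 0.2431 0.053 ] [-0.0006 -0.0543]
shift [-0.0581  0.072   0.0425] wz 0.0377
```

View pics/s6h.png

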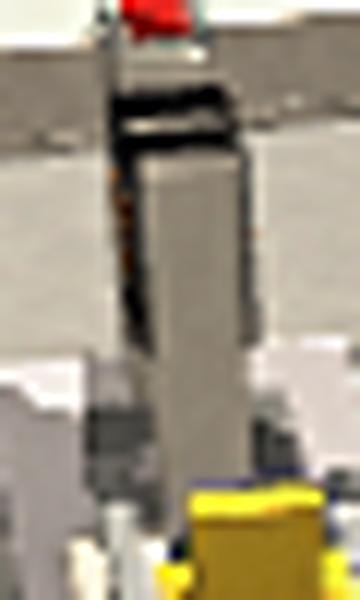

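View pics/t6h.png

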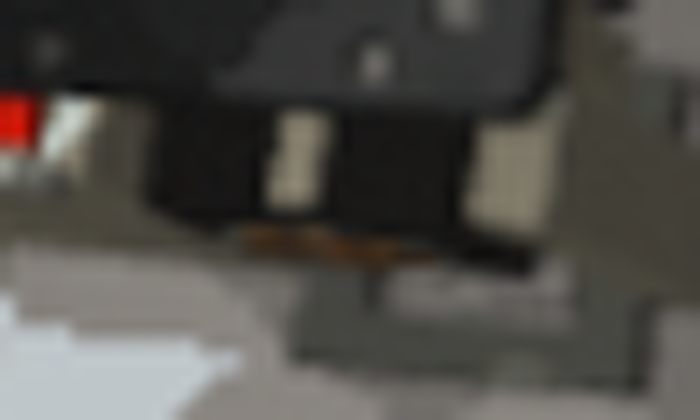

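```bash
python3 - <<'E'
from h import *
np.set_printoptions(precision=4,suppress=True)
t=load("top",6); s=load("side",6)
for c,u in ((t,tp(298,145,140,210,14)),(s,tp(174,116,262,128,12))):
    P=onz(c,u,.112); print(P,(P[:2]-DC)@DR)
print(tri(t,tp(298,145,140,210,14),s,tp(174,116,262,128,12)))
E
```

```text
[0.4934 0.3524 0.112 ] [-0.0026  0.0555]
[0.4974 0.3538 0.112 ] [0.0013 0.0572]
(array([0.4952, 0.352 , 0.1128]), np.float64(0.0038017308244743388))
```

Request:
step_arm:
  increments:
    - [[-0.058,0.072,0],[0,0,0.038],0]
    - [[-0.058,0.072,0],[0,0,0.038],0]
    - [[-0.058,0.072,0.02],[0,0,0.038],0]
    - [[-0.058,0.072,0.05],[0,0,0.038],0]
    - [[-0.058,0.072,0.08],[0,0,0.038],0]
    - [[-0.058,0.072,0.105],[0,0,0.038],0]
    - [[-0.058,0.072,0.12],[0,0,0.038],0]
    - [[-0.058,0.072,0.1265],[0,0,0.038],0]
    - [[-0.058,0.072,0.1265],[0,0,0.038],0]

```text
time_s: 8.05
tcp_pos: [0.4953, 0.3514, 0.0745]
eef_rot: [179.9, -0.1, -95.6]
contact_force: [0.0, 0.5, 0.6]
gripper_width: 0.0875
```

```bash
python3 - <<'E'
from h import *
s=save("side",7); crop(s,230,80,330,210,5,"s7.png");st()
E
```

```text
t 8.1 p [0.4958 0.3519 0.0755] rot [ 1.7999e+02 -3.0000e-02 -9.5620e+01] F [-0.59  0.03  0.23] w 0.0873
```

View pics/s7.png

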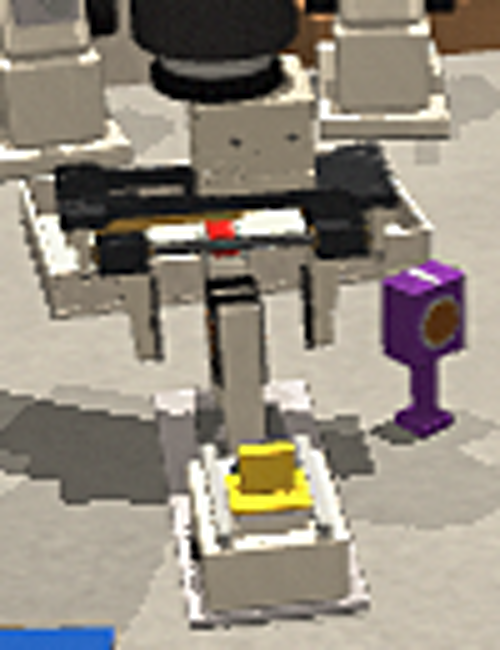

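The fingers straddle the head: inner edges at crop x 160 and 305, head centre at 235. I'll grip and lift straight up.

Request:
step_arm:
  increments:
    - [[0,0,0],[0,0,0],1]
    - [[0,0,0],[0,0,0],1]
    - [[0,0,0],[0,0,0],1]
    - [[0,0,0],[0,0,0],1]
    - [[0,0,0],[0,0,0],1]
    - [[0,0,0],[0,0,0],1]
    - [[0,0,0],[0,0,0],1]
    - [[0,0,0],[0,0,0],1]
  force: 25

```text
time_s: 8.9
tcp_pos: [0.4958, 0.352, 0.0756]
eef_rot: [-180.0, -0.0, -95.6]
contact_force: [-1.5, 0.5, 1.2]
gripper_width: 0.0299
```

```bash
python3 - <<'E'
from h import *
st()
inc([.496,.352,.20],-95.6,[.538,-.011,.20],-164.4)
E
```

```text
t 8.9 p [0.4958 0.352  0.0756] rot [-180.     -0.    -95.62] F [-1.46  0.46  1.16] w 0.0299
shift [ 0.3572 -0.0772  0.    ] wz 1.2008
```

Request:
step_arm:
  increments:
    - [[0,0,-0.006],[0,0,0],1]
    - [[0,0,-0.015],[0,0,0],1]
    - [[0,0,-0.027],[0,0,0],1]
    - [[0,0,-0.04],[0,0,0],1]
    - [[0,0,-0.055],[0,0,0],1]
    - [[0,0,-0.07],[0,0,0],1]
    - [[0,0,-0.085],[0,0,0],1]
    - [[0,0,-0.1],[0,0,0],1]
    - [[0,0,-0.11],[0,0,0],1]
    - [[0,0,-0.11],[0,0,0],1]

```text
time_s: 9.9
tcp_pos: [0.4965, 0.3527, 0.1879]
eef_rot: [-179.9, 0.2, -95.6]
contact_force: [0.3, -0.1, -3.4]
gripper_width: 0.0295
```

```bash
python3 - <<'E'
from h import *
s=save("side",8); crop(s,230,60,330,210,4,"s8.png");st()
t=load("top",0)
c=cv2.findContours(cv2.inRange(cv2.cvtColor(t["color"],cv2.COLOR_RGB2HSV),(100,150,60),(125,255,255)),0,2)[0]
for k in c:
    if cv2.contourArea(k)>500:
        b=cv2.boxPoints(cv2.minAreaRect(k)); print([np.round(onz(t,p,.003)[:2],3) for p in b])
E
```

```text
t 9.95 p [0.4959 0.3523 0.1865] rot [-1.7995e+02  9.0000e-02 -9.5620e+01] F [-0.04 -0.16 -2.7 ] w 0.0301
[array([0.283, 0.206]), array([0.387, 0.181]), array([0.362, 0.084]), array([0.258, 0.112])]
[array([0.492, 0.043]), array([0.598, 0.031]), array([ 0.587, -0.068]), array([ 0.48 , -0.055])]
```

View pics/s8.png

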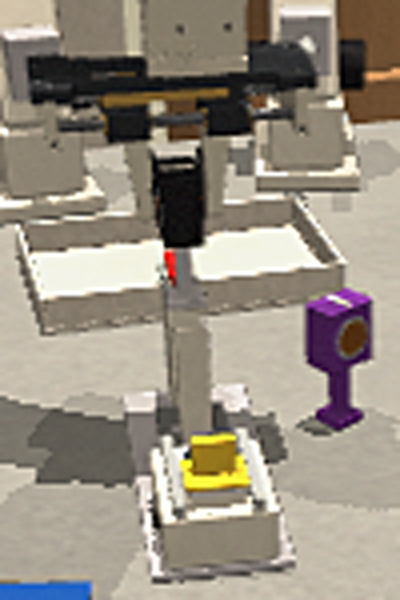

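Request:
step_arm:
  increments:
    - [[0,0,-0.01],[0,0,0],1]
    - [[0.005,0,-0.02],[0,0,0.02],1]
    - [[0.02,-0.004,-0.02],[0,0,0.1],1]
    - [[0.05,-0.011,-0.02],[0,0,0.22],1]
    - [[0.09,-0.019,-0.02],[0,0,0.36],1]
    - [[0.135,-0.029,-0.02],[0,0,0.5],1]
    - [[0.18,-0.039,-0.02],[0,0,0.64],1]
    - [[0.225,-0.049,-0.02],[0,0,0.78],1]
    - [[0.27,-0.058,-0.02],[0,0,0.92],1]
    - [[0.305,-0.066,-0.02],[0,0,1.04],1]

```text
time_s: 10.95
tcp_pos: [0.5312, 0.0394, 0.2063]
eef_rot: [-180.0, 0.0, -155.6]
contact_force: [-0.3, 1.1, -2.7]
gripper_width: 0.0298
```

```bash
python3 - <<'E'
from h import *
st()
a=np.radians(-95.6); X=np.array([np.cos(a),np.sin(a)]);Y=np.array([np.sin(a),-np.cos(a)])
p=np.array([.496,.352])+.305*X-.066*Y; a1=-95.6-np.degrees(1.04); print(p,a1)
inc([*p,.2055],a1,[.539,-.012,.09],-164.4)
E
```

```text
t 10.95 p [0.5312 0.0394 0.2063] rot [-1.7999e+02  1.0000e-02 -1.5562e+02] F [-0.26  1.12 -2.74] w 0.0298
[0.53192222 0.04201517] -155.18761069360562
shift [ 0.0162 -0.052   0.1155] wz 0.1608
```

Request:
step_arm:
  increments:
    - [[0.012,-0.035,0],[0,0,0.1],1]
    - [[0.016,-0.052,0],[0,0,0.16],1]
    - [[0.016,-0.052,0.015],[0,0,0.16],1]
    - [[0.016,-0.052,0.04],[0,0,0.16],1]
    - [[0.016,-0.052,0.07],[0,0,0.16],1]
    - [[0.016,-0.052,0.095],[0,0,0.16],1]
    - [[0.016,-0.052,0.112],[0,0,0.16],1]
    - [[0.016,-0.052,0.12],[0,0,0.16],1]
    - [[0.016,-0.052,0.12],[0,0,0.16],1]

```text
time_s: 11.85
tcp_pos: [0.5384, -0.0122, 0.085]
eef_rot: [-180.0, -0.1, -164.4]
contact_force: [-0.0, -0.2, -2.4]
gripper_width: 0.03
```

```bash
python3 - <<'E'
from h import *
s=save("side",9); crop(s,240,130,400,270,5,"s9.png");st()
E
```

```text
t 11.9 p [ 0.5391 -0.012   0.0859] rot [-1.7998e+02 -1.0000e-02 -1.6439e+02] F [-0.13 -0.15 -2.98] w 0.0293
```

View pics/s9.png

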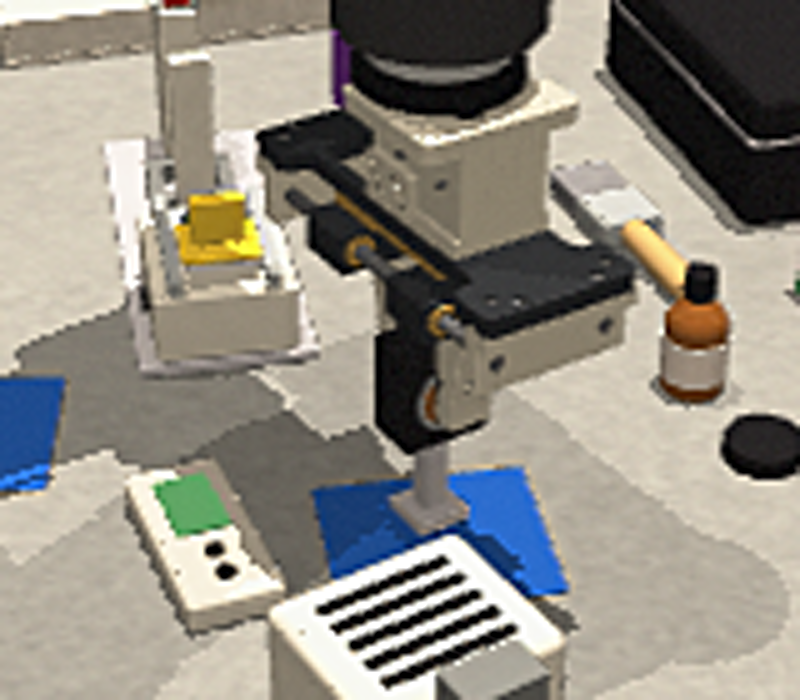

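The standard hangs upright over the far blue pad, foot at crop (430,510). I'll lower it slowly.

Request:
step_arm:
  increments:
    - [[0,0,0.004],[0,0,0],1]
    - [[0,0,0.008],[0,0,0],1]
    - [[0,0,0.011],[0,0,0],1]
    - [[0,0,0.013],[0,0,0],1]
    - [[0,0,0.0145],[0,0,0],1]
    - [[0,0,0.0155],[0,0,0],1]
    - [[0,0,0.0155],[0,0,0],1]

```text
time_s: 12.6
tcp_pos: [0.539, -0.0119, 0.0705]
eef_rot: [-180.0, 0.0, -164.4]
contact_force: [-0.8, 0.8, 2.4]
gripper_width: 0.0298
```

Request:
step_arm:
  increments:
    - [[0,0,0],[0,0,0],0.5]
    - [[0,0,0],[0,0,0],0.3]
    - [[0,0,0],[0,0,0],0]
    - [[0,0,0],[0,0,0],0]
    - [[0,0,0],[0,0,0],0]
    - [[0,0,0],[0,0,0],0]

```text
time_s: 13.2
tcp_pos: [0.5389, -0.0119, 0.0701]
eef_rot: [-180.0, 0.0, -164.4]
contact_force: [0.9, 0.4, -0.4]
gripper_width: 0.0724
```

Request:
step_arm:
  increments:
    - [[0,0,-0.03],[0,0,0],0]
    - [[0,0,-0.06],[0,0,0],0]
    - [[0,0,-0.08],[0,0,0],0]
    - [[0,0,-0.08],[0,0,-0.15],0]
    - [[0,0,-0.08],[0,0,-0.3],0]
    - [[0,0,-0.08],[0,0,-0.45],0]
    - [[0,0,-0.08],[0,0,-0.6],0]
    - [[0,0,-0.08],[0,0,-0.75],0]
    - [[0,0,-0.08],[0,0,-0.85],0]

```text
time_s: 14.1
tcp_pos: [0.5388, -0.0119, 0.1501]
eef_rot: [-180.0, 0.0, -115.3]
contact_force: [0.1, -0.1, -0.3]
gripper_width: 0.0879
```

Request:
step_arm:
  increments:
    - [[0,0,0],[0,0,-0.15],0]
    - [[0,0,0],[0,0,-0.3],0]
    - [[0,0,0],[0,0,-0.45],0]
    - [[0,0,0],[0,0,-0.6],0]
    - [[0,0,0],[0,0,-0.721],0]
    - [[0,0,0],[0,0,-0.721],0]
    - [[0,0,0],[0,0,-0.721],0]

```text
time_s: 14.8
tcp_pos: [0.5389, -0.0119, 0.15]
eef_rot: [180.0, -0.0, -74.6]
contact_force: [-0.4, 0.5, -0.3]
gripper_width: 0.0877
```

```bash
python3 - <<'E'
from h import *
s=save("side",10); crop(s,240,110,400,270,5,"s10.png");t=save("top",10);crop(t,270,150,400,270,5,"t10.png");st()
E
```

```text
t 14.9 p [ 0.5389 -0.0119  0.1501] rot [-180.      0.    -74.52] F [0.23 0.07 0.59] w 0.0877
```

View pics/s10.png

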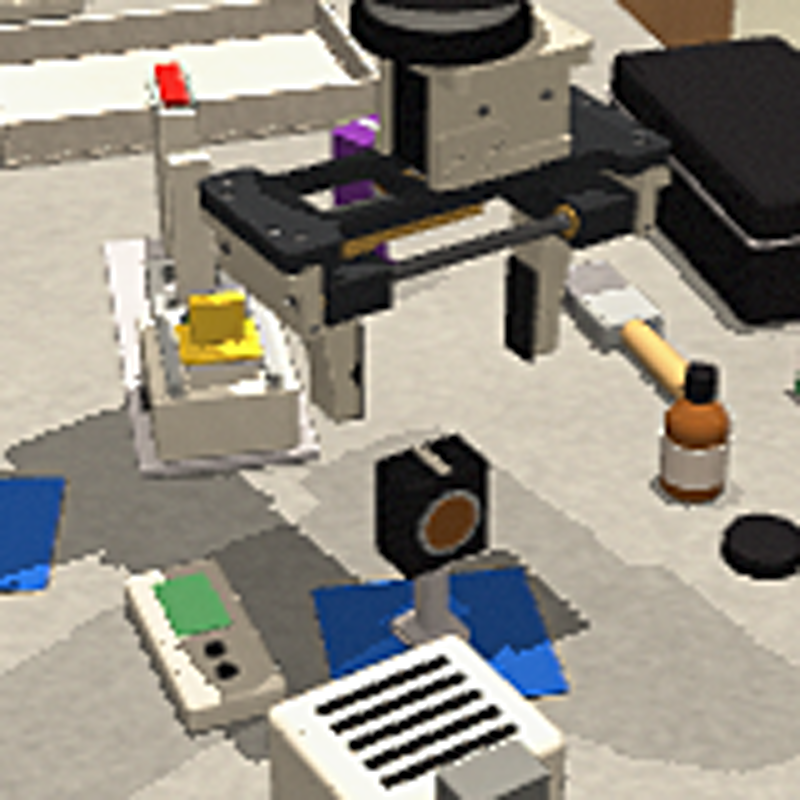

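View pics/t10.png

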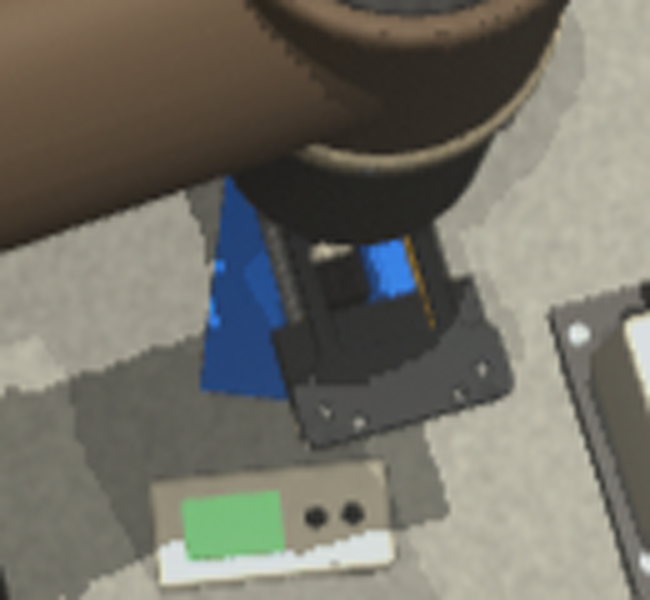

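The standard stands upright on the pad, window face visible at crop (450,520), with the fingers clear of it. I'll take it again by its narrow faces.

Request:
step_arm:
  increments:
    - [[0,0,0.03],[0,0,0],0]
    - [[0,0,0.055],[0,0,0],0]
    - [[0,0,0.072],[0,0,0],0]
    - [[0,0,0.08],[0,0,0],0]
    - [[0,0,0.08],[0,0,0],0]
    - [[0,0,0.08],[0,0,0],0.5]
    - [[0,0,0.08],[0,0,0],1]
    - [[0,0,0.08],[0,0,0],1]
    - [[0,0,0.08],[0,0,0],1]
    - [[0,0,0.08],[0,0,0],1]
  force: 25

```text
time_s: 15.9
tcp_pos: [0.539, -0.0119, 0.0705]
eef_rot: [-180.0, 0.0, -74.4]
contact_force: [0.0, -0.5, 0.6]
gripper_width: 0.0532
```

Request:
step_arm:
  increments:
    - [[0,0,0],[0,0,0],1]
    - [[0,0,0],[0,0,0],1]
    - [[0,0,0],[0,0,0],1]

```text
time_s: 16.2
tcp_pos: [0.5389, -0.012, 0.0702]
eef_rot: [-180.0, -0.0, -74.4]
contact_force: [-0.5, -0.4, 2.5]
gripper_width: 0.0462
```

```bash
python3 - <<'E'
from h import *
s=save("side",11); crop(s,240,110,400,270,5,"s11.png");st()
E
```

```text
t 16.25 p [ 0.5389 -0.0119  0.0702] rot [-179.99   -0.    -74.36] F [-0.72 -1.57  2.68] w 0.0461
```

View pics/s11.png

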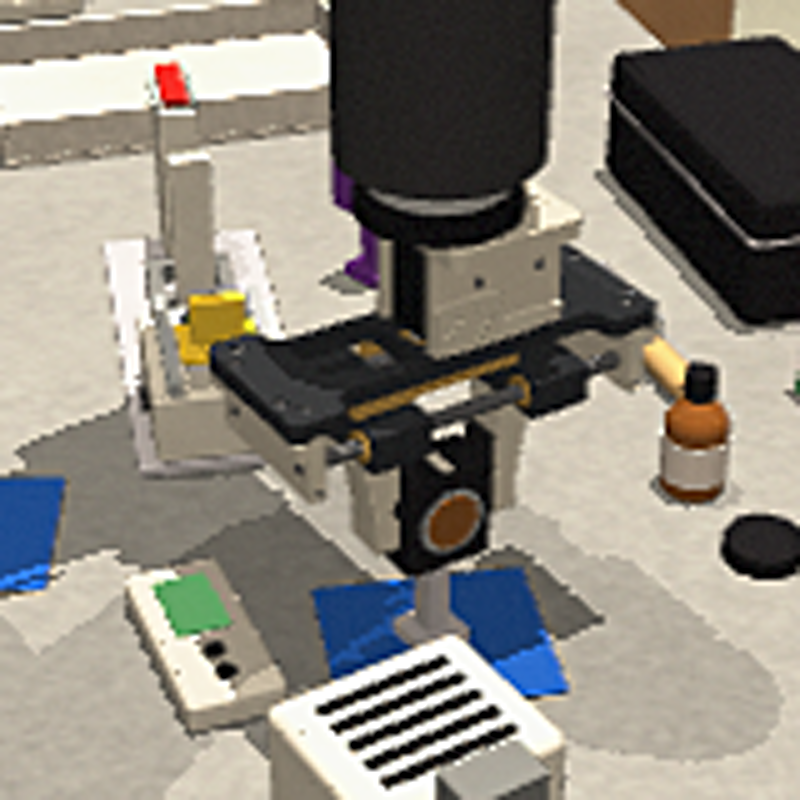

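Request:
step_arm:
  increments:
    - [[0,0,-0.006],[0,0,0],1]
    - [[0,0,-0.018],[0,0,0],1]
    - [[0,0,-0.035],[0,0,0],1]
    - [[0,0,-0.055],[0,0,0],1]
    - [[0,0,-0.08],[0,0,0],1]
    - [[0,0,-0.105],[0,0,0],1]
    - [[0,0,-0.13],[0,0,0],1]
    - [[0,0,-0.148],[0,0,0],1]
    - [[0,0,-0.155],[0,0,0],1]
    - [[0,0,-0.155],[0,0,0],1]

```text
time_s: 17.25
tcp_pos: [0.5392, -0.0118, 0.2262]
eef_rot: [-179.9, 0.0, -74.4]
contact_force: [0.0, 0.0, -3.1]
gripper_width: 0.0461
```

```bash
python3 - <<'E'
from h import *
st()
inc([.539,-.012,.2255],-74.4,[.4968,-.2695,.2255],-74.4)
E
```

```text
t 17.25 p [ 0.5392 -0.0118  0.2262] rot [-1.7988e+02  1.0000e-02 -7.4360e+01] F [ 0.01  0.01 -3.12] w 0.0461
shift [0.2367 0.1099 0.    ] wz -0.0
```

Request:
step_arm:
  increments:
    - [[0.01,0.0045,0],[0,0,0],1]
    - [[0.035,0.016,0],[0,0,0],1]
    - [[0.07,0.0325,0],[0,0,0],1]
    - [[0.105,0.0485,0],[0,0,0],1]
    - [[0.14,0.065,0],[0,0,0],1]
    - [[0.175,0.081,0],[0,0,0],1]
    - [[0.205,0.095,0],[0,0,0],1]
    - [[0.225,0.1045,0],[0,0,0],1]
    - [[0.2367,0.1099,0],[0,0,0],1]
    - [[0.2367,0.1099,0],[0,0,0],1]

```text
time_s: 18.25
tcp_pos: [0.4957, -0.2709, 0.2237]
eef_rot: [179.9, 0.1, -74.5]
contact_force: [0.4, 0.3, -3.6]
gripper_width: 0.0461
```

```bash
python3 - <<'E'
from h import *
s=save("side",12); crop(s,270,180,430,330,5,"s12.png");t=save("top",12);crop(t,390,170,490,270,6,"t12.png");st()
E
```

```text
t 18.35 p [ 0.4964 -0.2694  0.2242] rot [ 1.7993e+02  5.0000e-02 -7.4410e+01] F [ 0.47  0.63 -2.38] w 0.0461
```

View pics/s12.png

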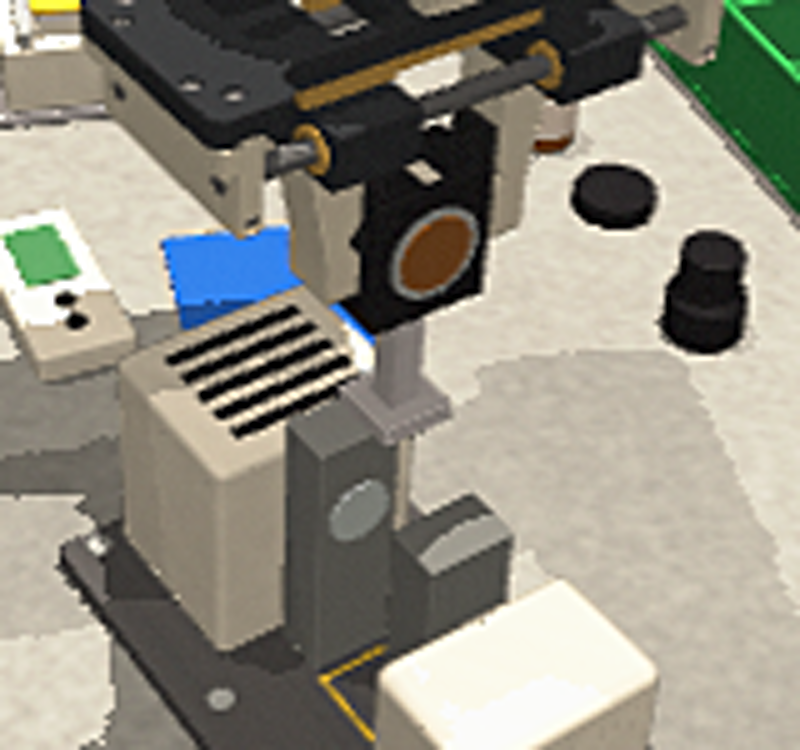

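View pics/t12.png

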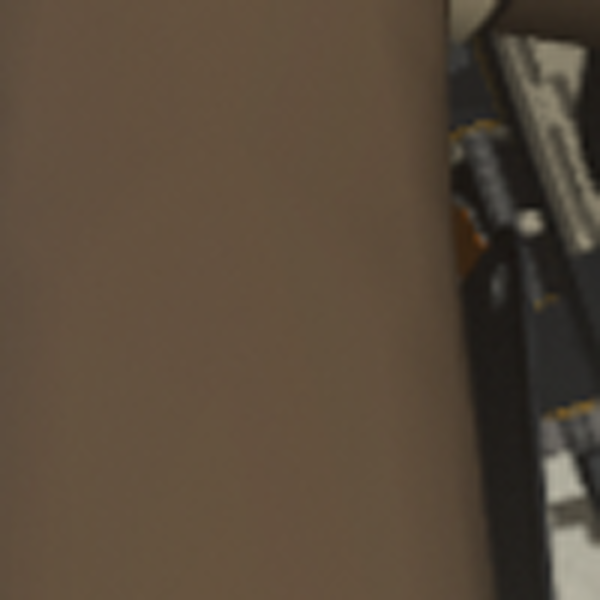

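```bash
python3 - <<'E'
from h import *
s=load("side",12); crop(s,332,235,372,275,15,"s12f.png")
E
```

```text
(no output)
```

View pics/s12f.png

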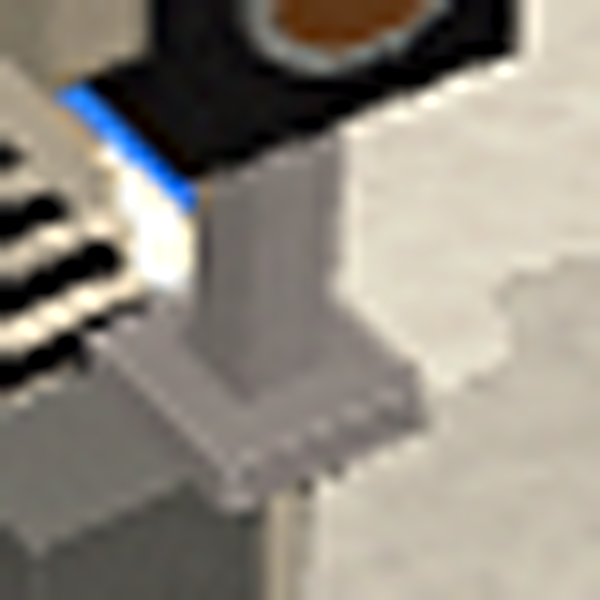

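```bash
python3 - <<'E'
from h import *
np.set_printoptions(precision=4,suppress=True)
s=load("side",12); s0=load("side",0)
C=[tp(*p,332,235,15) for p in [(92,340),(232,462),(420,370)]]
for z in (.165,.163):
    P=np.array([onz(s,u,z) for u in C]); print("foot top",P[:,:2],"centre",(P[0]+P[2])[:2]/2)
B=[tp(*p,332,235,15) for p in [(238,508),(425,425)]]; P=np.array([onz(s,u,.157) for u in B]); print(P)
# predicted px for foot at TCP
a=np.radians(15.6);R=np.array([[np.cos(a),-np.sin(a)],[np.sin(a),np.cos(a)]])
for c in ([.4968,-.2695],):
    for loc in ([-.014,.014],[-.014,-.014],[.014,-.014]):
        w=np.r_[np.array(c)+R@np.array(loc),.165]; u=proj(s,w)[0]; print("pred",((u-[332,235])+.5)*15-.5)
    S=[(298,150),(148,215),(440,285),(290,372)]
    for loc,o in zip(([.018,.021],[-.018,.021],[.018,-.021],[-.018,-.021]),S):
        w=np.r_[np.array(c)+R@np.array(loc),.126]; u=proj(s,w)[0]; print("nose pred",((u-[320,250])+.5)*10-.5,"obs",o)
E
```

```text
foot top [[ 0.4775 -0.2645]
 [ 0.4858 -0.2883]
 [ 0.5115 -0.2802]] centre [ 0.4945 -0.2724]
foot top [[ 0.4783 -0.2624]
 [ 0.4867 -0.2863]
 [ 0.5124 -0.2781]] centre [ 0.4954 -0.2703]
[[ 0.4872 -0.2875  0.157 ]
 [ 0.5124 -0.2808  0.157 ]]
pred [ 94.9312 310.0259]
pred [237.8001 450.7845]
pred [437.8321 360.2853]
nose pred [299.7136 134.5735] obs (298, 150)
nose pred [136.1689 208.4154] obs (148, 215)
nose pred [441.0204 272.2826] obs (440, 285)
nose pred [273.9729 352.4594] obs (290, 372)
```

Against the noses in the side view, the foot is off by only about 1 mm along the light path. I'll shift it slightly and go down part-way.

Request:
step_arm:
  increments:
    - [[0.0008,-0.001,0.005],[0,0,0],1]
    - [[0.0008,-0.001,0.015],[0,0,0],1]
    - [[0.0008,-0.001,0.025],[0,0,0],1]
    - [[0.0008,-0.001,0.033],[0,0,0],1]
    - [[0.0008,-0.001,0.041],[0,0,0],1]
    - [[0.0008,-0.001,0.049],[0,0,0],1]
    - [[0.0008,-0.001,0.055],[0,0,0],1]
    - [[0.0008,-0.001,0.06],[0,0,0],1]
    - [[0.0008,-0.001,0.06],[0,0,0],1]

```text
time_s: 19.25
tcp_pos: [0.4977, -0.2699, 0.1643]
eef_rot: [179.9, 0.0, -74.4]
contact_force: [-0.0, 1.2, -2.9]
gripper_width: 0.0461
```

```bash
python3 - <<'E'
from h import *
s=save("side",13); crop(s,300,210,400,310,7,"s13.png");st()
E
```

```text
t 19.3 p [ 0.4979 -0.27    0.1649] rot [ 1.7997e+02  1.0000e-02 -7.4360e+01] F [ 0.5   0.59 -1.43] w 0.0458
```

View pics/s13.png

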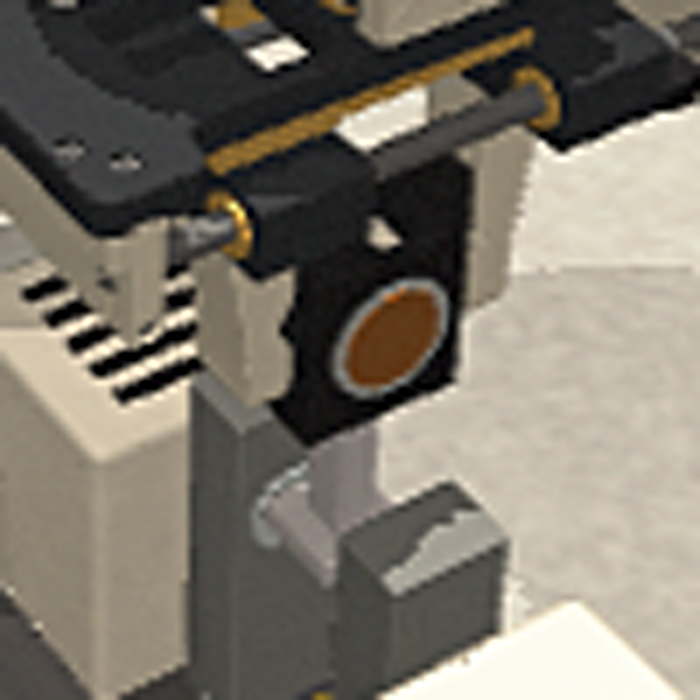

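```bash
python3 - <<'E'
from h import *
np.set_printoptions(precision=1,suppress=True)
s=load("side",13)
a=np.radians(15.6);R=np.array([[np.cos(a),-np.sin(a)],[np.sin(a),np.cos(a)]]);c=np.array([.498,-.270])
def pr(loc,z): return ((proj(s,np.r_[c+R@np.array(loc),z])[0]-[300,210])+.5)*7-.5
z=.165-.0672
print("head",pr([-.023,-.015],z+.052),pr([.023,-.015],z+.052),"obs (310,443) (457,378)")
print("det nose",pr([-.018,-.021],.126),pr([.018,-.021],.126),pr([.018,-.021-.025],.126),"obs (337,545) (448,483)")
print("lamp nose",pr([-.018,.021],.126),"obs (243,432)")
crop(s,335,250,380,310,10,"s13z.png")
E
```

```text
head [309.5 448.8] [461.1 378.6] obs (310,443) (457,378)
det nose [337. 527.] [453.8 470.8] [516.7 532. ] obs (337,545) (448,483)
lamp nose [240.3 426.1] obs (243,432)
```

View pics/s13z.png

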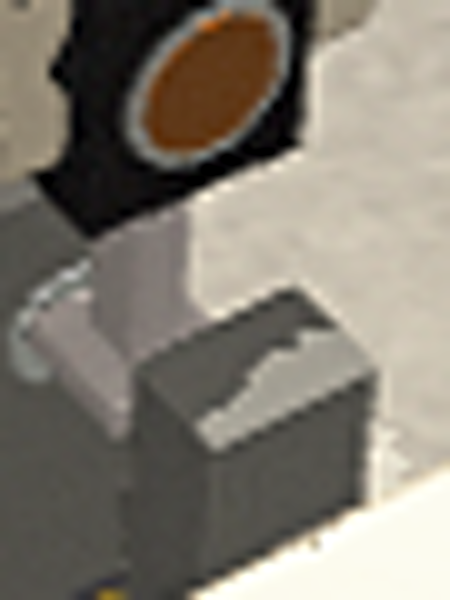

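The detector nose, crop (340,545), sits 1 to 2 px lower than predicted, so the gap may lie 1 to 3 mm further towards the detector. I'll shift half-way, 1.2 mm, go lower and look again.

Request:
step_arm:
  increments:
    - [[0.0012,0,0.003],[0,0,0],1]
    - [[0.0012,0,0.01],[0,0,0],1]
    - [[0.0012,0,0.018],[0,0,0],1]
    - [[0.0012,0,0.026],[0,0,0],1]
    - [[0.0012,0,0.034],[0,0,0],1]
    - [[0.0012,0,0.042],[0,0,0],1]
    - [[0.0012,0,0.048],[0,0,0],1]
    - [[0.0012,0,0.05],[0,0,0],1]
    - [[0.0012,0,0.05],[0,0,0],1]

```text
time_s: 20.2
tcp_pos: [0.4983, -0.2711, 0.1147]
eef_rot: [180.0, 0.0, -74.4]
contact_force: [0.8, 0.4, -2.6]
gripper_width: 0.046
```

```bash
python3 - <<'E'
from h import *
s=save("side",14); crop(s,310,230,390,310,9,"s14.png");st();print(r.get_state()["moment"])
E
```

```text
t 20.25 p [ 0.4984 -0.2712  0.1151] rot [ 1.7999e+02 -1.0000e-02 -7.4360e+01] F [ 0.76 -0.32 -2.7 ] w 0.0458
[ 0.09339297 -0.02468584  0.01074884]
```

View pics/s14.png

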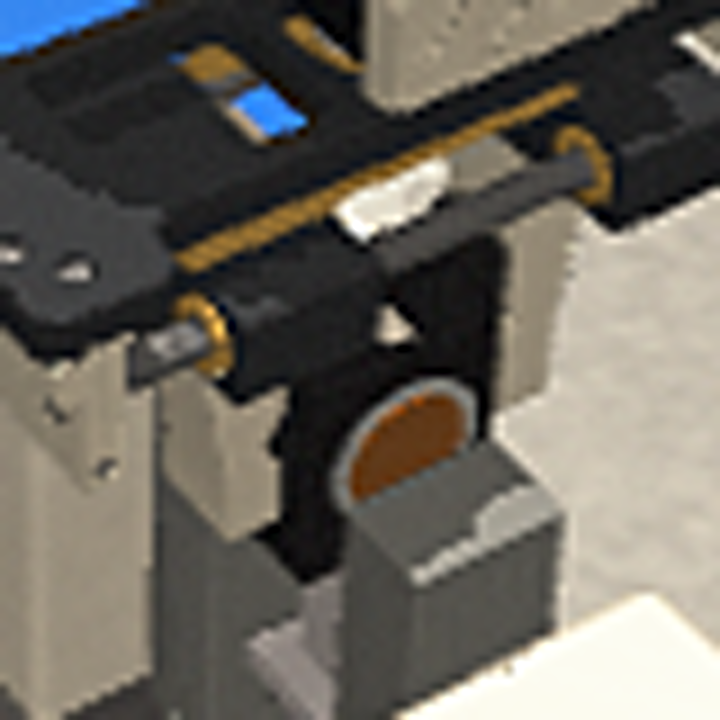

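The head is between the noses and the force reads only its weight. I'll go on down gently.

Request:
step_arm:
  increments:
    - [[0,0,0.006],[0,0,0],1]
    - [[0,0,0.013],[0,0,0],1]
    - [[0,0,0.02],[0,0,0],1]
    - [[0,0,0.026],[0,0,0],1]
    - [[0,0,0.03],[0,0,0],1]
    - [[0,0,0.032],[0,0,0],1]
    - [[0,0,0.032],[0,0,0],1]

```text
time_s: 20.95
tcp_pos: [0.4982, -0.2711, 0.0827]
eef_rot: [180.0, 0.0, -74.4]
contact_force: [0.3, -0.5, -2.7]
gripper_width: 0.0457
```

```bash
python3 - <<'E'
from h import *
s=save("side",15); crop(s,310,230,390,330,7,"s15.png");st();print(r.get_state()["moment"])
E
```

```text
t 21.0 p [ 0.4984 -0.2712  0.083 ] rot [179.99  -0.   -74.36] F [ 0.7  -0.95 -2.38] w 0.0462
[ 0.02789456 -0.02861433  0.06436539]
```

View pics/s15.png

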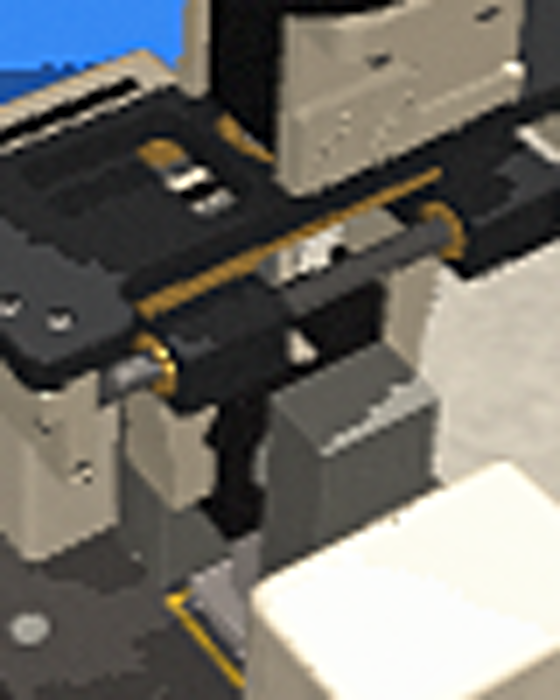

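```bash
python3 - <<'E'
from h import *
np.set_printoptions(precision=1,suppress=True)
s=load("side",15); crop(s,328,300,353,332,22,"s15z.png")
a=np.radians(15.6);R=np.array([[np.cos(a),-np.sin(a)],[np.sin(a),np.cos(a)]]);c=np.array([.4983,-.2711])
def pr(loc,z): return ((proj(s,np.r_[c+R@np.array(loc),z])[0]-[328,300])+.5)*22-.5
print("outline +y,-y corners",pr([-.018,.018],.012),pr([-.018,-.018],.012))
print("foot bottom/top",pr([-.014,.014],.0155),pr([-.014,-.014],.0155),pr([-.014,.014],.0235),pr([-.014,-.014],.0235))
E
```

```text
outline +y,-y corners [137.3 345.2] [375.5 625.9]
foot bottom/top [201.8 329.1] [388.  546.2] [204.2 266.9] [391.6 483.7]
```

View pics/s15z.png

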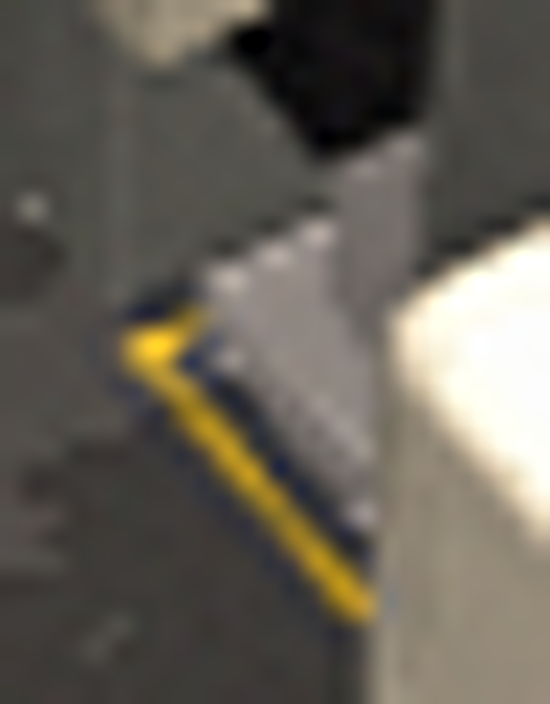

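The yellow outline corner, crop (130,345), and the foot corner, (205,330), both match the prediction for a centred pose to about 0.5 mm, and the edges are parallel. I'll set it down.

Request:
step_arm:
  increments:
    - [[0,0,0.0015],[0,0,0],1]
    - [[0,0,0.0025],[0,0,0],1]
    - [[0,0,0.0035],[0,0,0],1]
    - [[0,0,0.0042],[0,0,0],1]
    - [[0,0,0.0042],[0,0,0],1]

```text
time_s: 21.5
tcp_pos: [0.4984, -0.2713, 0.0792]
eef_rot: [-180.0, -0.0, -74.4]
contact_force: [-1.5, 0.0, 2.6]
gripper_width: 0.0461
```

Request:
step_arm:
  increments:
    - [[0,0,0],[0,0,0],0.4]
    - [[0,0,0],[0,0,0],0.3]
    - [[0,0,0],[0,0,0],0.2]
    - [[0,0,0],[0,0,0],0.1]
    - [[0,0,0],[0,0,0],0]
    - [[0,0,0],[0,0,0],0]
    - [[0,0,0],[0,0,0],0]

```text
time_s: 22.2
tcp_pos: [0.4984, -0.2712, 0.0789]
eef_rot: [-180.0, -0.0, -74.4]
contact_force: [-0.5, 0.2, -0.2]
gripper_width: 0.0872
```

Request:
step_arm:
  increments:
    - [[0,0,-0.02],[0,0,0],0]
    - [[0,0,-0.05],[0,0,0],0]
    - [[0,0,-0.09],[0,0,0],0]
    - [[0,0,-0.13],[0,0,0],0]
    - [[0,0,-0.16],[0,0,0],0]
    - [[-0.05,0,-0.16],[0,0,0],0]
    - [[-0.1,0,-0.16],[0,0,0],0]
    - [[-0.15,0,-0.16],[0,0,0],0]
    - [[-0.2,0,-0.16],[0,0,0],0]
    - [[-0.2,0,-0.16],[0,0,0],0]

```text
time_s: 23.2
tcp_pos: [0.4433, -0.0742, 0.2395]
eef_rot: [-179.9, 0.0, -74.0]
contact_force: [1.0, -0.7, 0.7]
gripper_width: 0.0876
```

```bash
python3 - <<'E'
from h import *
s=save("side",16); crop(s,280,200,430,350,4,"s16.png");t=save("top",16);crop(t,380,170,510,270,5,"t16.png");st()
E
```

```text
t 23.3 p [ 0.4445 -0.0772  0.2394] rot [-179.92   -0.    -74.15] F [ 0.23 -0.3  -0.49] w 0.0876
```

View pics/s16.png

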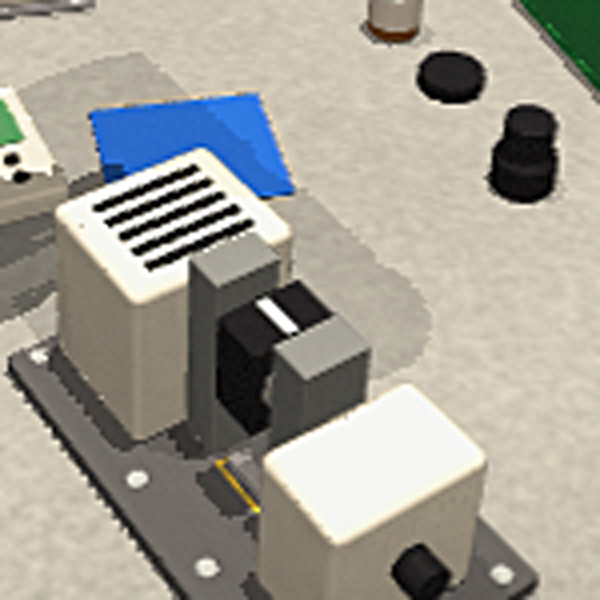

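View pics/t16.png

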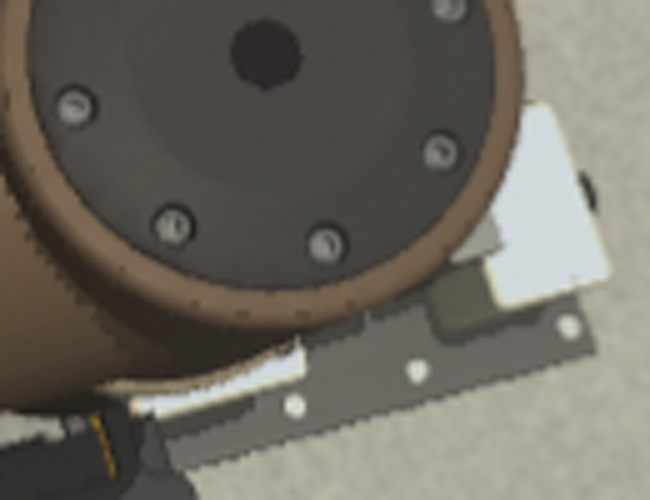

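View pics/side16.png

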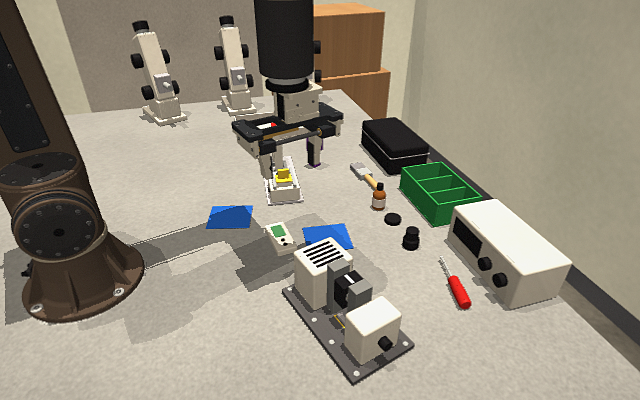

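Request:
step_arm:
  increments:
    - [[-0.05,0,0],[0,0,0],0]
    - [[-0.1,0,0],[0,0,0],0]
    - [[-0.15,0,0],[0,0,0],0]
    - [[-0.2,0,0],[0,0,0],0]
    - [[-0.24,0,0],[0,0,0],0]
    - [[-0.24,0,0],[0,0,0],0]

```text
time_s: 23.9
tcp_pos: [0.3798, 0.1554, 0.239]
eef_rot: [-180.0, 0.0, -74.2]
contact_force: [0.0, -0.7, 0.4]
gripper_width: 0.0878
```

```bash
python3 - <<'E'
from h import *
np.set_printoptions(precision=4,suppress=True)
t=save("top",17);crop(t,425,195,485,240,12,"t17.png");save("side",17);st()
a=np.abs(load("side",17)["color"].astype(int)-load("side",16)["color"]).sum(2)[240:330,320:370].max(); print("diff",a)
E
```

```text
t 24.0 p [0.3801 0.1525 0.2387] rot [179.96  -0.03 -74.32] F [-0.5  -0.43  0.32] w 0.0877
diff 77
```

View pics/t17.png

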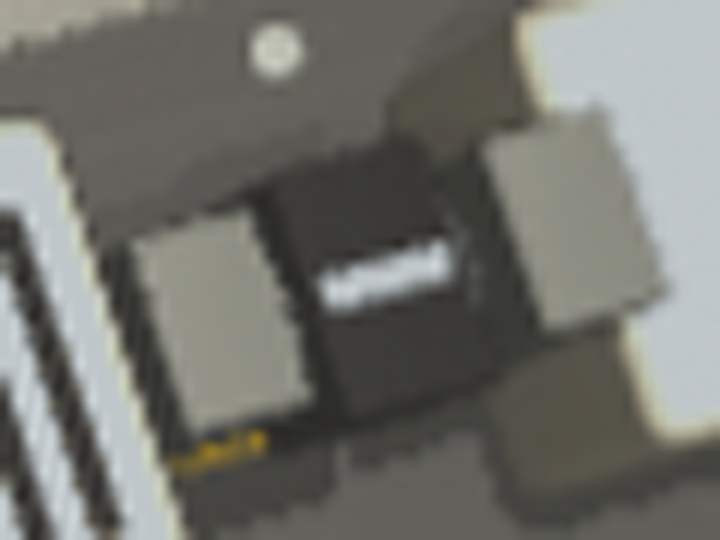

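View pics/top17.png

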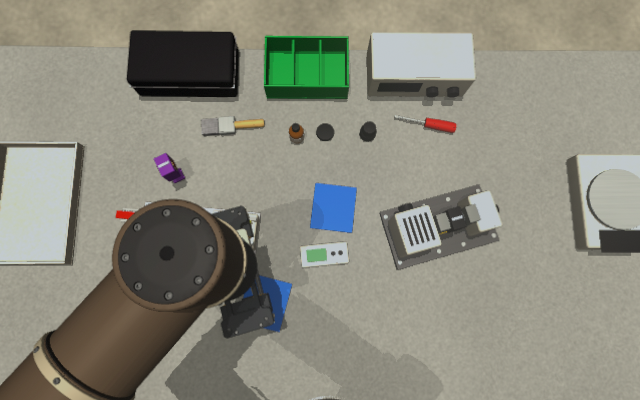

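```bash
python3 - <<'E'
from h import *
np.set_printoptions(precision=4,suppress=True)
t=load("top",17)
P=onz(t,tp(387,273,425,195,12),.116); a,b=[onz(t,tp(*u,425,195,12),.116) for u in ((325,290),(452,255))]
d=a-b; print(P,"noses (.4966,-.2688); stripe yaw",np.degrees(np.arctan2(-d[0],d[1])))
E
```

```text
[ 0.4976 -0.2699  0.116 ] noses (.4966,-.2688); stripe yaw 15.262515051204396
```

The top view puts the standard's centre within about 1.5 mm of the nose midpoint, with its stripe at 15.3° against the photometer's roughly 15.6°. The arm is well clear, so I'll hand the job in.

```bash
python3 -c "
from plant import r
print(r.close_job())"
```

```text
the job is handed in; nothing more can be done
None
```

I did all the steps in order and handed the job in at about 24 s, well under the 72 s limit. No verdict was reported, so what follows is my own checks.

**What I did:**
- **Shutter and button:** I gripped the shutter tab and pulled it to its stop. I then pressed the green button with one finger, which reached 53 mm height at 14 N, the bottom of its travel. Pictures showed the shutter open and the red bar drawn back, and nothing of the robot touched the bar.
- **Pad and regrip:** I lifted the standard by its broad faces, stood it on the far blue pad and let go. I then took it again by its narrow faces; the grip width read 46 mm.
- **Placing:** I lowered it between lamp and detector until it touched down with about 5 N, opened the fingers and backed away.

**Last checks:**
- The standard is upright, and its centre is about 1.5 mm from the midpoint between the noses in the top view.
- In the side view, just before touchdown, the foot matched the yellow outline to about 0.5 mm.
- Its white stripe measures 15.3°, against about 15.6° for the photometer.
- The fingers were open and well clear, and the bystanders look unmoved in both views.

**Disagreements and a mistake:**
- **Camera disagreement:** the side camera put the noses 1 to 3 mm nearer the detector than the top camera did. I shifted by about half of that, and the head went in without any side force.
- **My mistake:** after opening the shutter I repeated the 51 mm pull in the releasing move, so the opening fingers moved on towards the shutter's stop. The next picture showed the shutter open and nothing displaced, but I did not see the peak wrist force in that moment.

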